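# Rack two gel cassettes on end and shut the clamp bail

## Task

Stand the blue and the orange gel cassette on end in the rack, each in the slot of its own colour, pushed fully home and upright with the coloured end up; then, once both stand in place and are let go, swing the rack's clamp bail fully shut over them. The sloping rest holds one cassette at a time and may be used to take a cassette another way. Leave the grey cassette in its slot and do not disturb the other things on the bench.

Things in the scene. Friction and masses are not known exactly. Their poses are not given: they have to be found in the camera images.
- cassette_orange: Gel cassette, a flat rigid rectangular plate 100 (x) by 64 (y) by 9 (z) mm, 75 g, white frame and pale pane, with a 22 mm wide orange comb strip along its +x end. Origin: centre of the 100 x 64 mm underside (z runs 0 to 9 mm). At the start it leans on the sloping rest, coloured end up.
- cassette_orange_top (a point): middle of the orange end face of that cassette, at (50, 0, 4.5) mm in its frame
- cassette_orange_foot (a point): middle of the other, white end face, at (-50, 0, 4.5) mm in its frame
- cassette_blue: Gel cassette, a flat rigid rectangular plate 100 (x) by 64 (y) by 9 (z) mm, 75 g, white frame and pale pane, with a 22 mm wide blue comb strip along its +x end. Origin: centre of the 100 x 64 mm underside (z runs 0 to 9 mm). At the start it lies flat on the bench, turned any way.
- cassette_blue_top (a point): middle of the blue end face of that cassette, at (50, 0, 4.5) mm in its frame
- cassette_blue_foot (a point): middle of the other, white end face, at (-50, 0, 4.5) mm in its frame
- cassette_grey: Gel cassette, a flat rigid rectangular plate 100 (x) by 64 (y) by 9 (z) mm, 75 g, white frame and pale pane, with a 22 mm wide grey comb strip along its +x end. Origin: centre of the 100 x 64 mm underside (z runs 0 to 9 mm). It already stands in the grey slot and stays there.
- slot_blue: Blue rack slot. Origin: middle of its floor, 12 mm above the bench. 70 mm long (x), 13 mm wide (y); walls 3 mm thick, 40 mm high, lips flared outwards up to 50 mm; end stops 34 mm high, flared outwards above 18 mm. A cassette stands in it on its white end, 64 mm side along x, faces towards +-y. Three slots in a row along y, 44 mm apart, order varies.
- slot_orange: Orange rack slot. Origin: middle of its floor, 12 mm above the bench. 70 mm long (x), 13 mm wide (y); walls 3 mm thick, 40 mm high, lips flared outwards up to 50 mm; end stops 34 mm high, flared outwards above 18 mm. A cassette stands in it on its white end, 64 mm side along x, faces towards +-y. Three slots in a row along y, 44 mm apart, order varies.
- slot_grey: Grey rack slot. Origin: middle of its floor, 12 mm above the bench. 70 mm long (x), 13 mm wide (y); walls 3 mm thick, 40 mm high, lips flared outwards up to 50 mm; end stops 34 mm high, flared outwards above 18 mm. A cassette stands in it on its white end, 64 mm side along x, faces towards +-y. Three slots in a row along y, 44 mm apart, order varies.
- rack: White rack base 135 (x) by 200 (y) by 12 mm, its middle 12 mm to +x of the origin; origin on the bench under the middle slot, axes as the slots'. Two posts 14 x 10 mm, 130 mm high, stand at x = 58, y = +-93 mm and carry the clamp bail.
- bail_hinge (a point): middle of the bail's hinge line, at (58, 0, 121) mm in the rack frame; the hinge line runs along the rack's y
- bail (a joint): Clamp bail angle (rad): a U of 10 mm steel rod, arms 58 mm long at y = +-80 mm, cross bar 160 mm long with a red sleeve mid-way. 0 = shut: arms level towards rack -x, bar lying 4 mm above the standing cassettes' tops. Grows as the bar swings up and away to +x; 1.57 points up, stop at 2.4. Friction holds it; 2 to 3 N at the bar moves it.
- bail_bar (a point): middle of the bail's cross bar (in the red sleeve), on the rod's axis, 58 mm from the hinge line
- rest: Fixed sloping rest: grey foot 112 (x) x 60 (y) x 8 mm, origin under its middle; white board 46 wide, 56 long rises at 45 deg towards +x from (-35,0,22) mm, where a lip stands 12 mm out of it. A cassette leaning with its white end on the lip has its underside centre at (0.4,0,57.4) mm, its x axis 45 deg up towards +x, its upper 44 mm free beyond the board.
- pipette_a: Pipette lying on the bench, 230 mm long along x, 30 mm wide and high, dark grip, white tip to +x. Origin on the bench below the joint of grip and shaft. Bystander.
- pipette_b: Second pipette, the same. Bystander.
- beaker: Pale blue plastic beaker, 84 mm diameter, 120 mm high, origin under its middle. Bystander.
- dishes: Stack of three closed round dishes, 90 mm diameter, 47 mm high in all, origin under its middle. Bystander.
- tube_rack: Green tube block 70 (x) by 150 (y) by 38 mm high, origin under its middle. Bystander.
- reagent: Amber bottle, 70 mm diameter, 150 mm high, origin under its middle. Bystander.
There are look-alikes about, which are no part of the job. What is shaped like the cassette_orange but brown or red is not meant.

How it is judged:
On the way:
1. both cassettes stand home in the slots of their colour, coloured end up and let go, while the bail is still open (over 1 rad) (x of cassette_orange_foot in the frame of slot_orange between -0.008 and 0.008 m and y of cassette_orange_foot in the frame of slot_orange between -0.005 and 0.005 m and z of cassette_orange_foot in the frame of slot_orange between -0.004 and 0.004 m and z of cassette_orange_top in the frame of slot_orange above 0.095 m and angle between each of cassette_orange, cassette_blue's own x axis and vertical below 0.15 rad and linear speed of each of cassette_orange, cassette_blue below 0.03 m/s and contact force between each of cassette_orange, cassette_blue and the fingers below 0.2 N and x of cassette_blue_foot in the frame of slot_blue between -0.008 and 0.008 m and y of cassette_blue_foot in the frame of slot_blue between -0.005 and 0.005 m and z of cassette_blue_foot in the frame of slot_blue between -0.004 and 0.004 m and z of cassette_blue_top in the frame of slot_blue above 0.095 m and value of joint bail above 1 rad), for 0.2 s.
At the end, for the whole second after the job is handed in: Orange and blue cassettes stand let go and at rest in the slots of their colour, coloured end up: foot within 4 mm of the slot floor, 8 mm along and 5 mm across its middle, within 0.15 rad of upright; bail shut (below 0.1 rad); grey cassette within 15 mm of its start (x of cassette_orange_foot in the frame of slot_orange between -0.008 and 0.008 m and y of cassette_orange_foot in the frame of slot_orange between -0.005 and 0.005 m and z of cassette_orange_foot in the frame of slot_orange between -0.004 and 0.004 m and z of cassette_orange_top in the frame of slot_orange above 0.095 m and angle between each of cassette_orange, cassette_blue's own x axis and vertical below 0.15 rad and linear speed of each of cassette_orange, cassette_blue below 0.03 m/s and contact force between each of cassette_orange, cassette_blue and the fingers below 0.2 N and x of cassette_blue_foot in the frame of slot_blue between -0.008 and 0.008 m and y of cassette_blue_foot in the frame of slot_blue between -0.005 and 0.005 m and z of cassette_blue_foot in the frame of slot_blue between -0.004 and 0.004 m and z of cassette_blue_top in the frame of slot_blue above 0.095 m and value of joint bail below 0.1 rad and distance of cassette_grey from where it was at the start of the episode below 0.015 m); the robot touches nothing.
It fails at once if a bystander (pipette, beaker, dishes, tube block, bottle) is pushed more than 30 mm (distance of any of pipette_a, pipette_b, beaker, dishes, tube_rack, reagent from where it was at the start of the episode above 0.03 m).
It fails at once if the beaker, bottle, dishes or tube block is tipped over 0.5 rad (angle between any of beaker, reagent, dishes, tube_rack's own z axis and vertical above 0.5 rad).
It fails at once if the grey cassette is moved more than 15 mm (distance of cassette_grey from where it was at the start of the episode above 0.015 m).
It also fails if it takes over 72 s, if anything falls off the work surface, if the arm or the gripper's body presses on something with over 40 N, if the wrist force passes 120 N, or if a joint passes its speed limit or range.

## Robot

A 6-joint arm with a two-finger parallel gripper is mounted at the origin on the work surface. World frame = base frame: x ahead of the robot, y to its left, z up, the work surface at z = 0. Lengths are in m, angles in rad, forces in N, time in s.
With the tool pointing down it reaches from about 0.275 to 0.825 m from the base axis. Payload 5.2 kg.
Tool frame: the origin (TCP) lies at the very end of the fingers, on their centre line; the grasp point (between the pads) lies 19 mm behind it; z points along the fingers, y is the line along which they close (so a half turn about z gives the same grasp; the last joint's range is limited). The gripper opens to 93 mm and grips with 3 to 60 N. Pads are 15 mm wide; open, the fingers measure 128 mm over their backs; the gripper's body (75 mm by 188 mm) begins 65 mm behind the grasp point.
Start: joints at [-1.33, 0.259, 1.535, -0, 1.348, -0.203], TCP at [0.236, -0.497, 0.219] pointing down, gripper open.
Joint ranges: [-3.14, 3.14], [-0.91, 2.08], [0.19, 2.58], [-1.22, 4.36], [0.22, 2.71], [-3.12, 3.12]. Speed limits (rad/s): [2.57, 2.57, 3.14, 3.14, 3.14, 3.14].

## Interface

Orientations are given as a 3x3 rotation matrix whose columns are the frame's x, y, z axes.
In Python, from station import ctrl gives the robot as it stands. The module is installed in compiled form; this text tells all that it offers.
- The arm moves only by the tool drive_tool, never from a script. Its argument "moves" is a list that holds one entry, the list of rows, each a list of 6 numbers: the shift along the world's x, y, z in units of 15 cm (1.0 is 15 cm), then the turn, a rotation vector about the world's x, y, z in units of 1.5 rad (1.0 is 1.5 rad). In form: [[[tx, ty, tz, rx, ry, rz], ...]]. A call has 1 to 20 rows; each row is the pose to reach, as a shift and turn from the pose commanded when the call began; what a row does not reach only later rows make up. A row lasts 1/8 s, in which the tool goes at most 62.5 mm and 10.7 degrees, less where a joint would pass 70% of its speed; a pose out of reach is approached as far as the arm can. A call with a number of a shift or a turn outside -1 to 1 is refused whole. A call with a gripper value outside its range is refused whole. "jaw" is the opening, from -1 (shut) to 1 (fully open), set as the call begins (left out, the last holds). The fingers move at their own pace and stop on an object; "force" is the grip in N (left out, the last holds). Time passes only in rows, so rows that repeat a pose let the fingers close. It gives the time, the measured TCP pose, the force, the opening and the grip force at its end, in the units of the state.
- ctrl.get_state(): the state, without advancing time (a new reading comes with each control period).
- ctrl.snapshot(name): name is "scene" or "top" or "wrist"; returns the picture (480x640x3 uint8, red, green, blue); there is no depth.
- ctrl.camera_model(name): a dict with "mtx" (3x3 intrinsics, pixels), "R" (3x3) and "t" (3): a world point X has camera coordinates R X + t. Camera axes: x right, y down, z forward; pixel columns grow to the right and rows downward; lengths in m; the calibration is good to about 2 mm. A picture is of the moment at which its call begins: read the wrist's pose just before it. camera_model takes no time and is no camera call; for the wrist camera it gives the pose at the moment of the call.
- ctrl.hand_in(): hands the job in; it is judged then, once.
The state is a dict: "clock": time; "qpos": joint angles; "qd": joint speeds; "tau": joint torques, N m; "eef_pos": TCP position; "eef_rot": TCP orientation; "force": force on the tool from outside, world axes, zero at the start; "wrist_torque": the same for the moment, N m; "gripper_width": finger opening in m; "finger_force": force on a finger pad.
Only numpy, scipy, OpenCV 4.12 (cv2) and the standard library are available. Lean on these libraries where they do the work, as an engineer would, in place of code of your own. Each camera call takes 0.05 s, during which the arm holds its last target. There are 200 camera calls.

## Working session

There is one attempt and no reset: what is moved stays moved. The work goes in short steps, Python scripts to look and compute and a tool call to move; the robot and the scene stay as the last step left them, time stands still between calls to the robot, and variables do not carry over. Pictures are saved under pics/ and viewed, at most 10 in all, crops included, and the job is handed in when it is done.

Besides the shell and the picture viewer there is one more tool, called after ">>>" by a JSON object that holds its "op" and its "data", one argument or row to a line. drive_tool: Moves the arm, as the interface text tells. Its arguments: {"type":"object","properties":{"moves":{"type":"array","items":{"type":"array","items":{"type":"array","items":{"type":"number","minimum":-1,"maximum":1}}}},"jaw":{"type":"number"},"force":{"type":"number"}},"required":["moves"]}

```bash
mkdir -p pics; python3 - <<'E'
from station import ctrl
import cv2,numpy as np
s=ctrl.get_state();print(s['clock'],s['eef_pos'],s['eef_rot'],s['gripper_width'])
for n in("scene","top"):
    im=ctrl.snapshot(n);cv2.imwrite(f"pics/{n}0.png",im[:,:,::-1]);m=ctrl.camera_model(n);print(n,m)
E
```

```text
0.0 [ 0.23603116 -0.49615529  0.21783783] [[ 9.03129575e-01  4.29367887e-01 -4.34287312e-04]
 [ 4.29367951e-01 -9.03127922e-01  1.76602166e-03]
 [ 3.66055989e-04 -1.78141544e-03 -9.99998346e-01]] 0.09310542114100136
scene {'mtx': array([[547.89381738,   0.        , 325.14087282],
       [  0.        , 547.89381738, 242.66012137],
       [  0.        ,   0.        ,   1.        ]]), 'R': array([[-0.61880624,  0.78533914,  0.01792408],
       [ 0.4404126 ,  0.36573555, -0.81992332],
       [-0.65047335, -0.49947968, -0.57219269]]), 't': array([ 0.36376765, -0.13405394,  1.5734738 ])}
top {'mtx': array([[592.27784358,   0.        , 312.29892153],
       [  0.        , 592.27784358, 250.99513636],
       [  0.        ,   0.        ,   1.        ]]), 'R': array([[ 0.02180965, -0.99975906,  0.00248178],
       [-0.99763934, -0.02192496, -0.06507729],
       [ 0.06511602, -0.00105661, -0.99787714]]), 't': array([-0.06416347,  0.51898884,  1.70795116])}
```

View pics/top0.png

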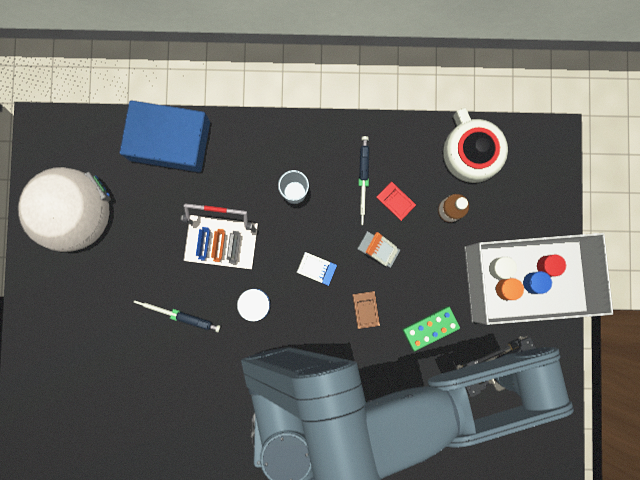

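View pics/scene0.png

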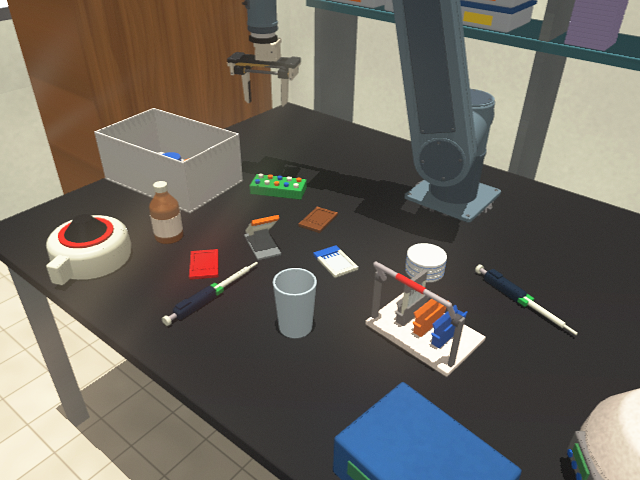

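```bash
python3 - <<'E'
import cv2,numpy as np
t=cv2.imread("pics/top0.png");s=cv2.imread("pics/scene0.png")
def c(im,x,y,w,h,W=400,H=300): return cv2.resize(im[y:y+h,x:x+w],(W,H),interpolation=cv2.INTER_CUBIC)
m=np.vstack([np.hstack([c(t,170,200,100,75),c(t,290,220,120,90)]),np.hstack([c(s,355,250,140,105),c(s,220,190,160,120)])])
cv2.imwrite("pics/m1.png",m)
E
```

```text
(no output)
```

View pics/m1.png

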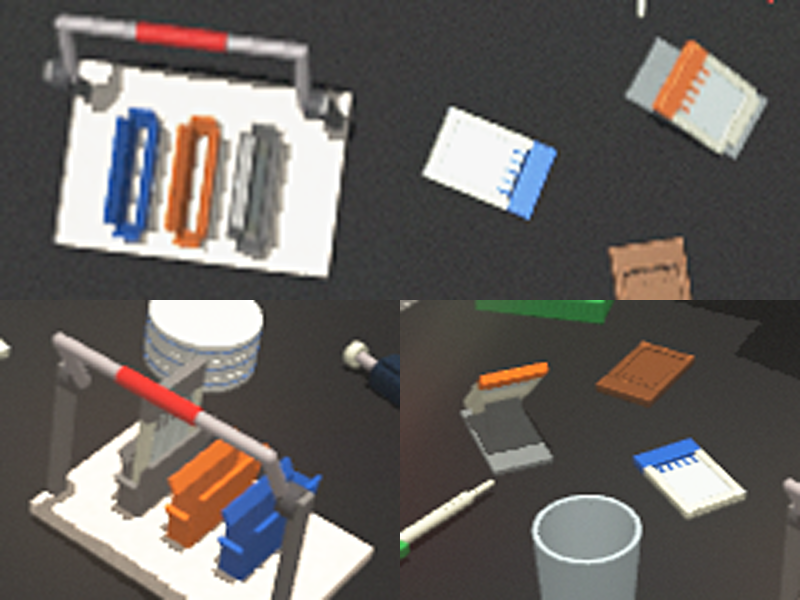

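```bash
cat > h.py <<'E'
from station import ctrl
import cv2,numpy as np
from scipy.spatial.transform import Rotation as Ro
def ray(m,p,z):
    d=m['R'].T@np.linalg.inv(m['mtx'])@np.array([p[0],p[1],1.]); c=-m['R'].T@m['t']
    return c+d*(z-c[2])/d[2]
def proj(m,X):
    X=np.atleast_2d(X); c=X@m['R'].T+m['t']; u=c@m['mtx'].T; return u[:,:2]/u[:,2:]
def tri(obs):
    A=[];b=[]
    for m,p in obs:
        d=m['R'].T@np.linalg.inv(m['mtx'])@np.array([p[0],p[1],1.]);d/=np.linalg.norm(d);c=-m['R'].T@m['t'];P=np.eye(3)-np.outer(d,d);A.append(P);b.append(P@c)
    return np.linalg.lstsq(np.vstack(A),np.hstack(b),rcond=None)[0]
def snap(name,f):
    m=ctrl.camera_model(name);im=ctrl.snapshot(name);cv2.imwrite("pics/%s.png"%f,im[:,:,::-1]);np.save("pics/%s.npy"%f,m,allow_pickle=True);return m,im
def st():
    s=ctrl.get_state();print('t',round(s['clock'],2),np.round(s['eef_pos'],4),np.round(s['eef_rot'],3).tolist(),'w',round(s['gripper_width'],4),'ff',round(s['finger_force'],2) if np.isscalar(s['finger_force']) else s['finger_force'],'F',np.round(s['force'],1));return s
def delta(R1,p1,R0,p0):
    print('shift',np.round((np.array(p1)-p0)/.15,3),'rot',np.round(Ro.from_matrix(R1@R0.T).as_rotvec()/1.5,3))
E
python3 - <<'E'
from h import *
t=ctrl.camera_model("top");s=ctrl.camera_model("scene")
T=lambda x,y,z:np.round(ray(t,(x,y),z),4)
print("blue",*[T(290+(a-400)/3.333,220+b/3.333,.009) for a,b in[(455,107),(556,148),(530,219),(423,181)]])
print("slots",T(203,243.7,.062),T(219.5,245.5,.062),T(234.5,246.7,.062))
print("base",*[T(170+a/4,200+b/4,.012) for a,b in[(78,62),(352,92),(330,277),(55,243)]])
o=[T(290+(a-400)/3.333,220+b/3.333,.095) for a,b in[(692,40),(654,105)]]
print("orange",*o)
w=ctrl.camera_model("wrist");print(w['mtx'], -w['R'].T@w['t'],w['R'])
# triangulated bar sleeve, orange top edge mid
print(tri([(t,(170+180/4,200+36/4)),(s,(355+158*.35,250+95*.35))]))
print(tri([(t,(290+(678-400)/3.333,220+72/3.333)),(s,(220+(515-400)*.4,190+72*.4))]))
E
```

```text
blue [ 0.5172 -0.0359  0.009 ] [ 0.4831 -0.1252  0.009 ] [ 0.4205 -0.1037  0.009 ] [ 0.4517 -0.0094  0.009 ]
slots [0.5313 0.2577 0.062 ] [0.5272 0.2108 0.062 ] [0.5247 0.1682 0.062 ]
base [0.6169 0.3093 0.012 ] [0.5993 0.108  0.012 ] [0.4635 0.1203 0.012 ] [0.4839 0.3214 0.012 ]
orange [ 0.5722 -0.2335  0.095 ] [ 0.5171 -0.2026  0.095 ]
[[342.04770714   0.         313.55457264]
 [  0.         342.04770714 241.50643947]
 [  0.           0.           1.        ]] [ 0.30549884 -0.4634286   0.38356812] [[ 0.429096   -0.90325379 -0.00303455]
 [-0.86756156 -0.41307068  0.27696491]
 [-0.25142309 -0.11621187 -0.96087524]]
[0.61595327 0.20913159 0.17310106]
[ 0.54213182 -0.21864796  0.09838647]
```

>>> {"op": "drive_tool", "data": {
  "moves": [
    [[0.7,1,0.3,0,0,0],[0.7,1,0.3,0,0,0],[0.7,1,0.3,0,0,0]]
  ]
}}

```text
clock: 0.48
eef_pos: [0.3411, -0.3459, 0.2634]
eef_rot: [[0.904, 0.428, -0.0], [0.428, -0.904, 0.001], [0.0, -0.001, -1.0]]
force: [1.0, -0.6, 0.7]
gripper_width: 0.0929
finger_force: 0.0
```

>>> {"op": "drive_tool", "data": {
  "moves": [
    [[0.6,1,0.2,0,0,0],[0.6,1,0.2,0,0,0],[0.6,1,0.2,0,0,0],[0.6,1,0.2,0,0,0]]
  ]
}}

```text
clock: 0.98
eef_pos: [0.432, -0.1946, 0.294]
eef_rot: [[0.901, 0.435, 0.001], [0.435, -0.901, 0.0], [0.001, 0.0, -1.0]]
force: [-0.4, -0.3, -0.2]
gripper_width: 0.0929
finger_force: 0.0
```

```bash
python3 - <<'E'
from h import *
st();m,im=snap("wrist","w1");print(proj(m,[[.5172,-.0359,.009],[.542,-.2186,.098]]))
c=im[:,:,::-1]
cv2.imwrite("pics/w1v.png",cv2.resize(c,(800,600),interpolation=cv2.INTER_CUBIC))
E
```

```text
t 0.97 [ 0.432  -0.1946  0.294 ] [[0.901, 0.435, 0.001], [0.435, -0.901, 0.0], [0.001, 0.0, -1.0]] w 0.0929 ff 0.0 F [-0.4 -0.3 -0.2]
[[226.59944031  83.95970875]
 [383.05562778 130.83763415]]
```

View pics/w1v.png

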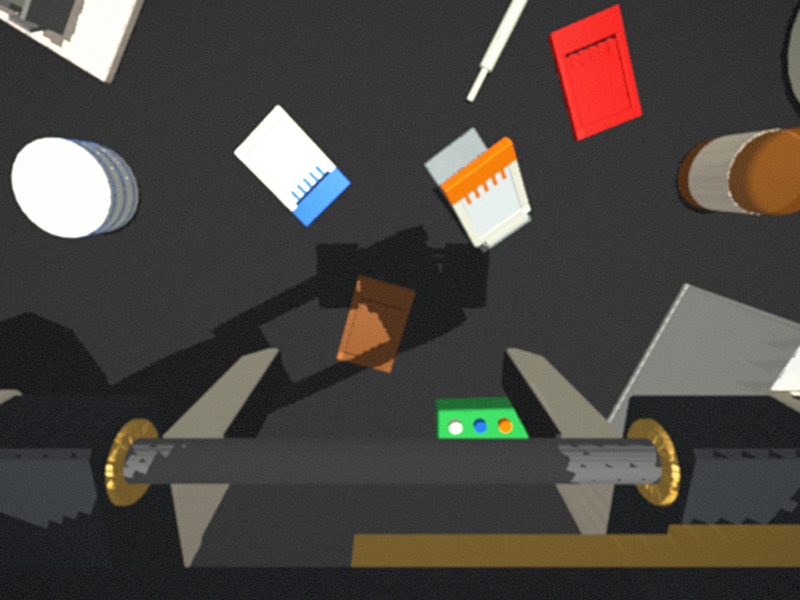

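```bash
cat >> h.py <<'E'
from scipy.optimize import minimize
def box(x0,x1,y=.032,z0=0,z1=.009): return np.array([[a,b,c] for a in(x0,x1) for b in(-y,y) for c in(z0,z1)])
def fit(m,mask,pts,pose,p0,step):
    mask=mask.astype(np.float32)
    def cost(p):
        R,t=pose(p); h=cv2.convexHull(proj(m,pts@R.T+t).astype(np.float32))
        im=np.zeros(mask.shape,np.uint8); cv2.fillConvexPoly(im,np.round(h*256).astype(np.int32),255,cv2.LINE_AA,8)
        return np.abs(im/255.-mask).sum()/mask.sum()
    S=np.vstack([p0]+[np.array(p0)+np.eye(len(p0))[i]*step[i] for i in range(len(p0))])
    r=minimize(cost,p0,method='Nelder-Mead',options=dict(initial_simplex=S,maxiter=400,xatol=1e-5,fatol=1e-5)); return r.x,r.fun
def biggest(mk,near):
    n,l,s,c=cv2.connectedComponentsWithStats(mk.astype(np.uint8)); i=[k for k in range(1,n) if s[k,4]>60]
    k=min(i,key=lambda k:np.hypot(*(c[k]-near))); print('blob',s[k],c[k]); return l==k
def flat(p): return Ro.from_euler('z',p[2]).as_matrix(),np.array([p[0],p[1],0])
def lean(p):
    Rr=Ro.from_euler('z',p[2]).as_matrix(); return Rr@Ro.from_euler('y',-np.pi/4).as_matrix(), np.array([p[0],p[1],0])+Rr@[.0004,0,.0574]
E
python3 - <<'E'
from h import *
m=np.load("pics/w1.npy",allow_pickle=True).item();im=cv2.imread("pics/w1.png");hsv=cv2.cvtColor(im,cv2.COLOR_BGR2HSV)
H,S,V=[hsv[...,i].astype(int) for i in range(3)]
near=(233,132)
whole=biggest((V>110),near)
print("blue whole",fit(m,whole,box(-.05,.05),flat,[.468,-.068,-1.9],[.01,.01,.1]))
ob=biggest((H>5)&(H<22)&(S>150)&(V>150),(383,137))
for y0 in(1.9,2.2,1.5):
  print("rest",fit(m,ob,box(.028,.05),lean,[.53,-.25,y0],[.01,.01,.15]))
t=ctrl.camera_model("top")
im=cv2.imread("pics/top0.png");hsv=cv2.cvtColor(im,cv2.COLOR_BGR2HSV);H,S,V=[hsv[...,i].astype(int) for i in range(3)]
ob=biggest((H>5)&(H<22)&(S>150)&(V>130),(373,245))
print("rest top",fit(t,ob,box(.028,.05),lean,[.53,-.25,1.9],[.01,.01,.15]))
wb=biggest(V>110,(317,268));print("blue top",fit(t,wb,box(-.05,.05),flat,[.468,-.068,-1.9],[.01,.01,.1]))
E
```

```text
blob [ 187   84   94   98 4531] [233.32972854 132.67181638]
blue whole (array([ 0.46709666, -0.06540209, -1.93819995]), np.float64(0.015990064090080972))
blob [ 352  109   62   55 1333] [383.79294824 136.59189797]
rest (array([ 0.52579573, -0.24544685,  1.10071526]), np.float64(0.15834841063206978))
rest (array([ 0.52578763, -0.24549317,  1.09963732]), np.float64(0.15860141505964728))
rest (array([ 0.52577406, -0.24550697,  1.10358523]), np.float64(0.1581777797390524))
blob [366 232  16  23 160] [373.7625 243.1875]
rest top (array([ 0.52946755, -0.24594401,  1.10286808]), np.float64(0.3818137254901961))
blob [297 252  40  34 799] [316.42428035 268.28285357]
blue top (array([ 0.4704985 , -0.06603096, -1.94275047]), np.float64(0.05361113156151071))
```

```bash
python3 - <<'E'
from h import *
m=np.load("pics/w1.npy",allow_pickle=True).item();im=cv2.imread("pics/w1.png");hsv=cv2.cvtColor(im,cv2.COLOR_BGR2HSV)
H,S,V=[hsv[...,i].astype(int) for i in range(3)]
mk=((H>5)&(H<22)&(S>150)&(V>120)).astype(np.uint8);mk=cv2.morphologyEx(mk,cv2.MORPH_OPEN,cv2.getStructuringElement(cv2.MORPH_ELLIPSE,(9,9)))
ob=biggest(mk,(383,137))
p,f=fit(m,ob,box(.028,.05),lean,[.53,-.25,1.1],[.01,.01,.15]);print(p,f)
v=cv2.cvtColor((ob*255).astype(np.uint8),cv2.COLOR_GRAY2BGR)
R,t=lean(p);q=proj(m,box(-.05,.05)@R.T+t);q2=proj(m,box(.028,.05)@R.T+t)
im2=im.copy()
for a in (q,q2): cv2.polylines(im2,[cv2.convexHull(np.round(a).astype(np.int32))],1,(0,255,0),1)
pb=[0.467,-0.0654,-1.938];Rb,tb=flat(pb)
cv2.polylines(im2,[cv2.convexHull(np.round(proj(m,box(.028,.05)@Rb.T+tb)).astype(np.int32))],1,(0,0,255),1)
cv2.imwrite("pics/o.png",np.hstack([cv2.resize(im2[90:240,170:430],None,fx=3,fy=3,interpolation=cv2.INTER_CUBIC)]))
s=st()
Rt=np.column_stack([-R[:,1],R[:,2],-R[:,0]])
for x in(.092,.013): print(t+R@[x,0,.0045]);delta(Rt,t+R@[x,0,.0045],s['eef_rot'],s['eef_pos'])
E
```

```text
blob [ 354  110   59   53 1260] [383.68968254 135.80952381]
[ 0.52644161 -0.24527788  1.10936594] 0.14888577653283536
t 1.02 [ 0.4311 -0.1962  0.2934] [[0.901, 0.433, -0.0], [0.433, -0.901, -0.0], [-0.0, 0.0, -1.0]] w 0.0927 ff 0.0 F [ 0.2 -0.4 -0. ]
[ 0.55416686 -0.18951864  0.1256358 ]
shift [ 0.821  0.045 -1.119] rot [-0.541  0.004 -0.574]
[ 0.52929571 -0.23953789  0.06977437]
shift [ 0.655 -0.289 -1.491] rot [-0.541  0.004 -0.574]
```

View pics/o.png

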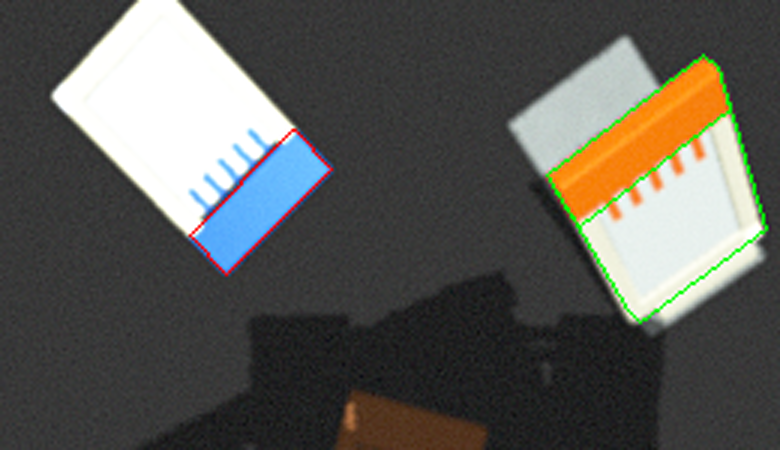

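>>> {"op": "drive_tool", "data": {
  "moves": [
    [[0.2,0.01,-0.1,-0.135,0,-0.144],[0.4,0.02,-0.25,-0.27,0,-0.287],[0.6,0.03,-0.4,-0.405,0,-0.43],[0.82,0.045,-0.5,-0.541,0.004,-0.574],[0.82,0.045,-0.5,-0.541,0.004,-0.574],[0.82,0.045,-0.5,-0.541,0.004,-0.574],[0.82,0.045,-0.5,-0.541,0.004,-0.574],[0.82,0.045,-0.5,-0.541,0.004,-0.574]]
  ],
  "jaw": 0.1
}}

```text
clock: 2.02
eef_pos: [0.5532, -0.1918, 0.216]
eef_rot: [[0.894, -0.315, -0.319], [-0.448, -0.632, -0.632], [-0.002, 0.708, -0.707]]
force: [0.1, 0.1, -0.1]
gripper_width: 0.0512
finger_force: 0.0
```

>>> {"op": "drive_tool", "data": {
  "moves": [
    [[0,0,-0.4,0,0,0],[0,0,-0.62,0,0,0],[0,0,-0.62,0,0,0]]
  ]
}}

```text
clock: 2.4
eef_pos: [0.5514, -0.1919, 0.1234]
eef_rot: [[0.894, -0.315, -0.32], [-0.449, -0.633, -0.631], [-0.004, 0.707, -0.707]]
force: [-0.7, -0.1, 0.4]
gripper_width: 0.051
finger_force: 0.0
```

```bash
python3 - <<'E'
from h import *
s=st();print(s['qpos']);m,im=snap("wrist","w2")
p=[.52644,-.24528,1.1094];R,t=lean(p);Rt=np.column_stack([-R[:,1],R[:,2],-R[:,0]])
for x in(.092,.013): delta(Rt,t+R@[x,0,.0045],s['eef_rot'],s['eef_pos'])
q=box(-.05,.05)@R.T+t
im2=im[:,:,::-1].copy();cv2.polylines(im2,[cv2.convexHull(np.round(proj(m,q)).astype(np.int32))],1,(0,255,0),1)
cv2.imwrite("pics/w2v.png",im2)
E
```

```text
t 2.4 [ 0.5514 -0.1919  0.1234] [[0.894, -0.315, -0.32], [-0.449, -0.633, -0.631], [-0.004, 0.707, -0.707]] w 0.051 ff 0.0 F [-0.7 -0.1  0.4]
[-0.10715126  0.64707339  1.44812982 -0.73123492  1.43324399  2.17993586]
shift [0.018 0.016 0.015] rot [-0.001 -0.002  0.003]
shift [-0.148 -0.317 -0.357] rot [-0.001 -0.002  0.003]
```

View pics/w2v.png

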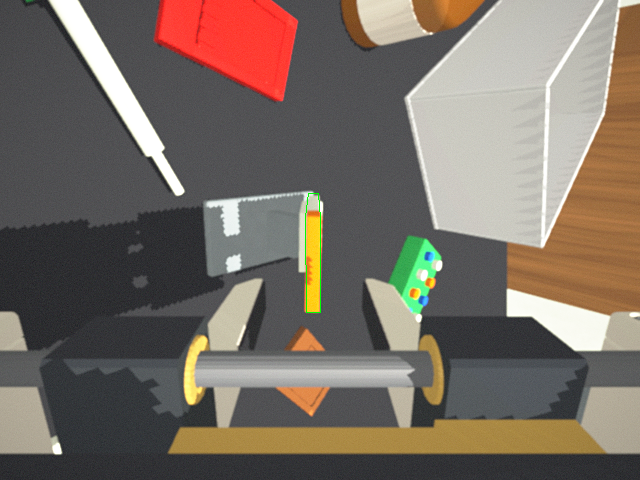

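>>> {"op": "drive_tool", "data": {
  "moves": [
    [[-0.06,-0.12,-0.135,0,0,0],[-0.12,-0.24,-0.27,0,0,0],[-0.165,-0.333,-0.37,0,0,0],[-0.165,-0.333,-0.37,0,0,0],[-0.165,-0.333,-0.37,0,0,0]]
  ]
}}

```text
clock: 3.08
eef_pos: [0.5301, -0.2411, 0.072]
eef_rot: [[0.894, -0.321, -0.313], [-0.448, -0.631, -0.633], [0.006, 0.706, -0.708]]
force: [-0.1, -0.1, 0.3]
gripper_width: 0.0512
finger_force: 0.0
```

>>> {"op": "drive_tool", "data": {
  "moves": [
    [[0,0,0,0,0,0],[0,0,0,0,0,0],[0,0,0,0,0,0],[0,0,0,0,0,0],[0,0,0,0,0,0],[0,0,0,0,0,0]]
  ],
  "jaw": -1,
  "force": 15
}}

```text
clock: 3.82
eef_pos: [0.5289, -0.2406, 0.0698]
eef_rot: [[0.894, -0.319, -0.315], [-0.448, -0.632, -0.633], [0.002, 0.707, -0.708]]
force: [-0.5, 0.5, -0.6]
gripper_width: 0.009
finger_force: 15.0
```

>>> {"op": "drive_tool", "data": {
  "moves": [
    [[0.02,0.04,0.2,0,0,0],[0.02,0.04,0.55,0,0,0],[0.02,0.04,0.95,0,0,0],[0.02,0.04,1,0,0,0]]
  ]
}}

```text
clock: 4.32
eef_pos: [0.5337, -0.2353, 0.2248]
eef_rot: [[0.894, -0.325, -0.309], [-0.448, -0.63, -0.634], [0.011, 0.706, -0.709]]
force: [0.4, -0.2, -1.4]
gripper_width: 0.0088
finger_force: 15.0
```

```bash
python3 - <<'E'
from h import *
s=st();a=-.087
y=np.array([np.sin(a),-np.cos(a),0]);z=np.array([0,0,-1.]);Rt=np.column_stack([np.cross(y,z),y,z]);print(Rt)
delta(Rt,[.46,.21,.28],s['eef_rot'],s['eef_pos'])
E
```

```text
t 4.33 [ 0.5337 -0.2353  0.2248] [[0.894, -0.325, -0.309], [-0.448, -0.63, -0.634], [0.011, 0.706, -0.709]] w 0.0088 ff 15.0 F [ 0.4 -0.2 -1.4]
[[ 0.99621789 -0.08689029  0.        ]
 [-0.08689029 -0.99621789  0.        ]
 [ 0.          0.         -1.        ]]
shift [-0.491  2.969  0.368] rot [ 0.507 -0.136  0.242]
```

>>> {"op": "drive_tool", "data": {
  "moves": [
    [[-0.03,0.1,0.2,0.08,-0.022,0.039],[-0.1,0.3,0.37,0.2,-0.05,0.1],[-0.2,0.6,0.37,0.35,-0.09,0.16],[-0.3,1,0.37,0.507,-0.136,0.242],[-0.3,1,0.37,0.507,-0.136,0.242],[-0.3,1,0.37,0.507,-0.136,0.242]]
  ]
}}

```text
clock: 5.08
eef_pos: [0.4857, -0.0864, 0.2749]
eef_rot: [[0.996, -0.085, -0.007], [-0.085, -0.996, -0.002], [-0.007, 0.002, -1.0]]
force: [-0.2, -0.0, -1.1]
gripper_width: 0.0086
finger_force: 15.0
```

>>> {"op": "drive_tool", "data": {
  "moves": [
    [[-0.1,0.4,0,0,0,0],[-0.19,0.8,0,0,0,0],[-0.19,1,0,0,0,0]]
  ]
}}

```text
clock: 5.45
eef_pos: [0.4567, 0.0676, 0.2743]
eef_rot: [[0.997, -0.081, -0.009], [-0.081, -0.997, -0.003], [-0.009, 0.004, -1.0]]
force: [-0.6, -0.3, -0.3]
gripper_width: 0.009
finger_force: 15.0
```

>>> {"op": "drive_tool", "data": {
  "moves": [
    [[0,0.4,0,0,0,0],[0,0.8,0,0,0,0],[0,0.97,0,0,0,0],[0,0.97,0,0,0,0],[0,0.97,0,0,0,0]]
  ]
}}

```text
clock: 6.08
eef_pos: [0.4581, 0.2103, 0.2745]
eef_rot: [[0.997, -0.081, -0.008], [-0.081, -0.997, -0.004], [-0.008, 0.005, -1.0]]
force: [0.2, 0.1, -0.6]
gripper_width: 0.0088
finger_force: 15.0
```

```bash
python3 - <<'E'
from h import *
s=st();m,im=snap("wrist","w3")
cv2.imwrite("pics/w3v.png",cv2.resize(im[:,:,::-1],(800,600),interpolation=cv2.INTER_CUBIC))
E
```

```text
t 6.08 [0.4581 0.2103 0.2745] [[0.997, -0.081, -0.008], [-0.081, -0.997, -0.004], [-0.008, 0.005, -1.0]] w 0.0088 ff 15.0 F [ 0.2  0.1 -0.6]
```

View pics/w3v.png

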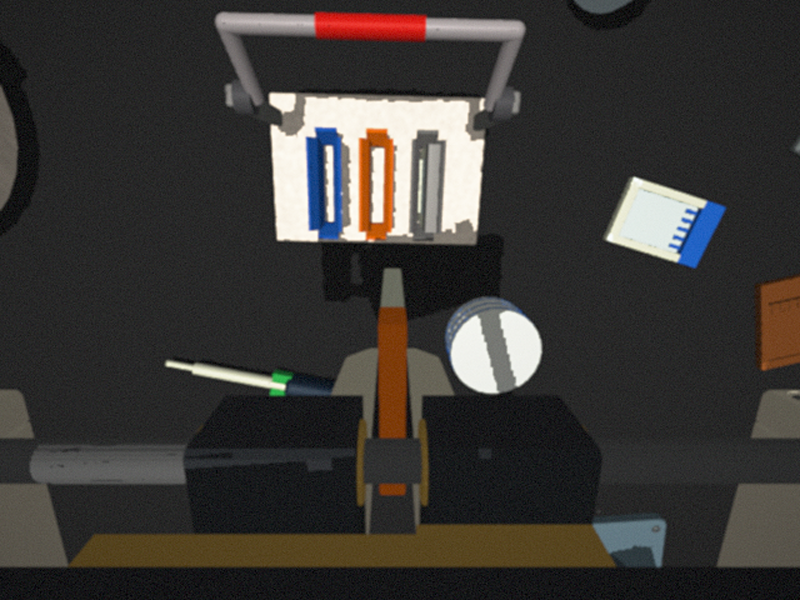

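```bash
cat > rk.py <<'E'
from h import *
def rackfit(f):
    m=np.load(f"pics/{f}.npy",allow_pickle=True).item();im=cv2.imread(f"pics/{f}.png");hsv=cv2.cvtColor(im,cv2.COLOR_BGR2HSV)
    H,S,V=[hsv[...,i].astype(int) for i in range(3)]; out={}
    for n,mk,g in(("orange",(H>4)&(H<22)&(S>130)&(V>70),(.527,.211,.06)),("blue",(H>100)&(H<128)&(S>120)&(V>50),(.531,.257,.06))):
        b=biggest(cv2.morphologyEx(mk.astype(np.uint8),cv2.MORPH_CLOSE,np.ones((3,3))),proj(m,[g])[0])
        hull=cv2.convexHull(np.argwhere(b)[:,::-1].astype(np.int32)); msk=np.zeros(b.shape,np.uint8);cv2.fillConvexPoly(msk,hull,1)
        def cost(p):
            R,t=flat(p);w,l,e=p[3:]
            P=np.array([[sx*a,sy*c,z] for sx in(-1,1) for sy in(-1,1) for a,c,z in((l,w,.062),(.035,.0095,.012),(.035+e,.0065,.046))])
            h=cv2.convexHull(proj(m,P@R.T+t).astype(np.float32));i=np.zeros(b.shape,np.uint8);cv2.fillConvexPoly(i,np.round(h*256).astype(np.int32),255,cv2.LINE_AA,8)
            return np.abs(i/255.-msk).sum()/msk.sum()+10*max(0,.0065-w)
        p0=np.array([g[0],g[1],-.087,.012,.035,.005]);Sx=np.vstack([p0]+[p0+np.eye(6)[i]*[.006,.006,.05,.003,.002,.003][i] for i in range(6)])
        r=minimize(cost,p0,method='Nelder-Mead',options=dict(initial_simplex=Sx,maxiter=1500,xatol=1e-5,fatol=1e-5));print(n,np.round(r.x,4),round(r.fun,3));out[n]=r.x
    return m,im,out
E
python3 - <<'E'
from rk import *
m,im,o=rackfit("w3")
print("dist",np.hypot(*(o['blue'][:2]-o['orange'][:2])))
c=[ray(m,(a*.8,b*.8),.012) for a,b in((277,241),(477,244),(485,98),(270,93))];print(np.round(c,4))
from numpy.linalg import norm
for i in range(4):print(round(norm(c[i]-c[i-1]),4),end=' ')
f=(c[0]+c[1])/2;yv=(c[0]-c[1]);print('yaw',np.arctan2(-yv[0],yv[1]))
yv/=norm(yv);xv=np.array([yv[1],-yv[0],0]);print('origin',f+xv*.0555)
bar=ray(m,(370*.8,25*.8),.172);print(bar)
E
```

```text
blob [ 287  103   28   89 1547] [300.1247576  146.68713639]
orange [ 0.5276  0.2181 -0.0988  0.0141  0.0322  0.012 ] 0.051
blob [ 245  102   28   89 1649] [258.56276531 145.71194663]
blue [ 0.5324  0.2632 -0.1156  0.0119  0.0331  0.0118] 0.06
dist 0.045399312392658986
[[0.4818 0.3229 0.012 ]
 [0.4625 0.1236 0.012 ]
 [0.5959 0.113  0.012 ]
 [0.6158 0.3081 0.012 ]]
0.1349 0.2003 0.1339 0.1961 yaw -0.09646288418519265
origin [0.52735839 0.21790736 0.012     ]
[0.61509571 0.2093715  0.172     ]
```

```bash
python3 - <<'E'
from h import *
m=np.load("pics/w3.npy",allow_pickle=True).item();s=st();Rt=s['eef_rot'];p=s['eef_pos']
# tool frame: x_t=-yC, y_t=zC, z_t=-xC ; TCP at C(.013,0,.0045)
f=lambda c:p+Rt@np.array([-c[1],c[2]-.0045,-(c[0]-.013)])
print(proj(m,[f((-.05,-.032,0)),f((-.05,-.032,.009)),f((.028,-.032,0)),f((.028,-.032,.009))])*1.25)
a=-.0975;y=np.array([np.sin(a),-np.cos(a),0]);z=np.array([0,0,-1.]);R1=np.column_stack([np.cross(y,z),y,z])
for zz in(.14,.075):delta(R1,[.5276,.2182,zz],Rt,p)
E
```

```text
t 6.12 [0.4582 0.2099 0.2747] [[0.997, -0.081, -0.007], [-0.081, -0.997, -0.003], [-0.007, 0.004, -1.0]] w 0.0091 ff 15.0 F [ 0.2  0.7 -1.3]
[[384.68215435 263.8483769 ]
 [401.28791977 263.86018638]
 [381.04481522 304.89106156]
 [405.58377142 304.9099342 ]]
shift [ 0.462  0.055 -0.898] rot [ 0.002 -0.005 -0.011]
shift [ 0.462  0.055 -1.332] rot [ 0.002 -0.005 -0.011]
```

>>> {"op": "drive_tool", "data": {
  "moves": [
    [[0.2,0.02,0,0,0,-0.01],[0.46,0.055,-0.3,0.002,-0.005,-0.011],[0.47,0.055,-0.6,0.002,-0.005,-0.011],[0.47,0.055,-0.85,0.002,-0.005,-0.011],[0.47,0.055,-0.85,0.002,-0.005,-0.011],[0.47,0.055,-0.85,0.002,-0.005,-0.011]]
  ]
}}

```text
clock: 6.88
eef_pos: [0.53, 0.2183, 0.1495]
eef_rot: [[0.995, -0.098, 0.003], [-0.098, -0.995, 0.001], [0.003, -0.002, -1.0]]
force: [0.1, 0.4, 0.6]
gripper_width: 0.009
finger_force: 15.0
```

```bash
python3 - <<'E'
from h import *
s=st();m,im=snap("wrist","w4");m2,im2=snap("scene","s4")
a=im[:,:,::-1][60:420,100:580];b=im2[:,:,::-1][180:380,310:510]
cv2.imwrite("pics/v4.png",np.hstack([cv2.resize(a,(400,300)),cv2.resize(b,(400,300+0),interpolation=cv2.INTER_CUBIC)]))
E
```

```text
t 6.88 [0.53   0.2183 0.1495] [[0.995, -0.098, 0.003], [-0.098, -0.995, 0.001], [0.003, -0.002, -1.0]] w 0.009 ff 15.0 F [0.1 0.4 0.6]
```

View pics/v4.png

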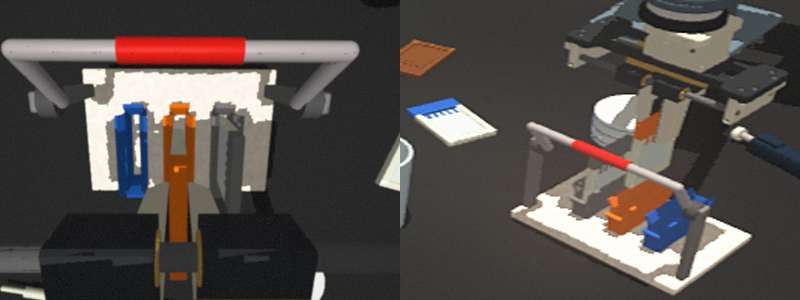

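>>> {"op": "drive_tool", "data": {
  "moves": [
    [[0,0,-0.15,0,0,0],[0,0,-0.25,0,0,0],[0,0,-0.33,0,0,0],[0,0,-0.4,0,0,0],[0,0,-0.44,0,0,0],[0,0,-0.48,0,0,0],[0,0,-0.48,0,0,0]]
  ]
}}

```text
clock: 7.85
eef_pos: [0.5286, 0.219, 0.0755]
eef_rot: [[0.995, -0.097, 0.001], [-0.097, -0.995, 0.001], [0.0, -0.001, -1.0]]
force: [0.4, -0.1, 0.4]
gripper_width: 0.0086
finger_force: 15.0
```

>>> {"op": "drive_tool", "data": {
  "moves": [
    [[0,0,-0.01,0,0,0],[0,0,-0.02,0,0,0],[0,0,-0.025,0,0,0]]
  ]
}}

```text
clock: 8.22
eef_pos: [0.5293, 0.2192, 0.0746]
eef_rot: [[0.995, -0.096, 0.003], [-0.096, -0.995, 0.002], [0.003, -0.002, -1.0]]
force: [-5.8, -1.5, 18.4]
gripper_width: 0.0091
finger_force: 15.0
```

>>> {"op": "drive_tool", "data": {
  "moves": [
    [[0,0,0.01,0,0,0],[0,0,0.01,0,0,0],[0,0,0.01,0,0,0]]
  ],
  "jaw": -0.5
}}

```text
clock: 8.6
eef_pos: [0.5289, 0.219, 0.0735]
eef_rot: [[0.995, -0.097, 0.001], [-0.097, -0.995, 0.001], [0.001, -0.001, -1.0]]
force: [0.1, 0.6, -0.4]
gripper_width: 0.0232
finger_force: 0.0
```

>>> {"op": "drive_tool", "data": {
  "moves": [
    [[0,0,0.2,0,0,0],[0,0,0.5,0,0,0],[-0.1,0,0.9,0,0,0],[-0.2,0,1,0,0,0],[-0.2,0,1,0,0,0]]
  ]
}}

```text
clock: 9.22
eef_pos: [0.4985, 0.2192, 0.2245]
eef_rot: [[0.995, -0.096, 0.003], [-0.096, -0.995, 0.002], [0.003, -0.002, -1.0]]
force: [0.1, 0.1, -0.3]
gripper_width: 0.0233
finger_force: 0.0
```

```bash
python3 - <<'E'
from h import *
s=st();m,im=snap("wrist","w5");print(s['qpos'])
O=np.array([.5277,.2182,.012]);a=-.0975;Rr=flat([0,0,a])[0]
P=box(-.05,.05);Q=np.c_[P[:,1],P[:,2]-.0045,P[:,0]+.05]@Rr.T+O
im2=im[:,:,::-1].copy();cv2.polylines(im2,[cv2.convexHull(np.round(proj(m,Q)).astype(np.int32))],1,(0,255,0),1)
cv2.imwrite("pics/v5.png",im2)
# blue pick: tool down, y along cassette y
for pb in([.4671,-.0654,-1.938],):
    R,t=flat(pb)
    for sg in(1,-1):
        y=sg*R[:,1];z=np.array([0,0,-1.]);Rt=np.column_stack([np.cross(y,z),y,z]);print(np.round(Rt,3));delta(Rt,t+R@[0.0,0,0]+[0,0,.002],s['eef_rot'],s['eef_pos'])
E
```

```text
t 9.22 [0.4985 0.2192 0.2245] [[0.995, -0.096, 0.003], [-0.096, -0.995, 0.002], [0.003, -0.002, -1.0]] w 0.0233 ff 0.0 F [ 0.1  0.1 -0.3]
[2.08689157e-01 2.42577517e-01 1.54180958e+00 1.10754182e-03
 1.35378216e+00 1.87559343e+00]
[[ 0.359  0.933  0.   ]
 [ 0.933 -0.359  0.   ]
 [ 0.     0.    -1.   ]]
shift [-0.209 -1.898 -1.483] rot [-0.002  0.001  0.867]
[[-0.359 -0.933  0.   ]
 [-0.933  0.359  0.   ]
 [-0.    -0.    -1.   ]]
shift [-0.209 -1.898 -1.483] rot [ 1.000e-03  3.000e-03 -1.228e+00]
```

View pics/v5.png

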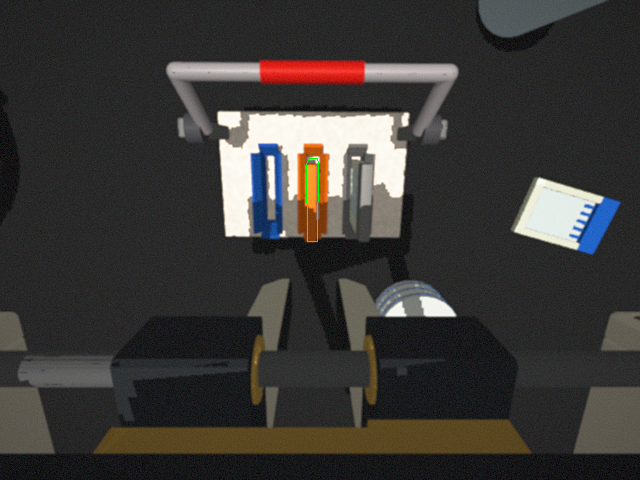

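```bash
cat >> h.py <<'E'
def ik(R,p,d=.2):
    w=np.array(p)-d*R[:,2];q1=np.arctan2(w[1],w[0]);r=np.hypot(w[0],w[1])-.119;z=w[2]-.194;L1,L2=.314,.359
    q3=np.arccos((r*r+z*z-L1**2-L2**2)/(2*L1*L2));q2=np.arctan2(r,z)-np.arctan2(L2*np.sin(q3),L1+L2*np.cos(q3))
    M=Ro.from_euler('ZY',[q1,q2+q3]).as_matrix().T@R; e=Ro.from_matrix(M).as_euler('ZYZ')
    return np.round([q1,q2,q3,e[0],e[1],(e[2]-np.pi/2+np.pi)%(2*np.pi)-np.pi],3)
E
python3 - <<'E'
from h import *
s=ctrl.get_state();print(ik(s['eef_rot'],s['eef_pos']),np.round(s['qpos'],3))
R,t=lean([.52644,-.24528,1.1094]);print(ik(np.column_stack([-R[:,1],R[:,2],-R[:,0]]),t+R@[.092,0,.0045]))
for sg in(1,-1):
    Rb,tb=flat([.4671,-.0654,-1.938]);Z=-Rb[:,2];y=sg*Rb[:,1];print('pick',sg,ik(np.column_stack([np.cross(y,Z),y,Z]),tb))
    for up in(0,.1): Z=-R[:,2];y=sg*R[:,1];print('rest',sg,ik(np.column_stack([np.cross(y,Z),y,Z]),t+[0,0,up]))
E
```

```text
[4.140e-01 2.390e-01 1.546e+00 1.000e-03 1.356e+00 2.081e+00] [2.080e-01 2.450e-01 1.543e+00 1.000e-03 1.353e+00 1.875e+00]
[-0.102  0.647  1.441 -0.731  1.437  2.179]
pick 1 [-0.139  0.422  2.046  0.     0.674  0.228]
rest 1 [-0.676  0.704  1.578  0.829  1.215  2.48 ]
rest 1 [-0.676  0.525  1.53   0.782  1.374  2.651]
pick -1 [-0.139  0.422  2.046  0.     0.674 -2.913]
rest -1 [-0.676  0.704  1.578  0.829  1.215 -0.661]
rest -1 [-0.676  0.525  1.53   0.782  1.374 -0.49 ]
```

```bash
cat >> h.py <<'E'
def ik(R,p,d=.39,e0=.111,a=-.021,h=.206,L1=.516,L2=.438):
    w=np.array(p)-d*R[:,2];rr=np.hypot(w[0],w[1]);q1=np.arctan2(w[1],w[0])-np.arcsin(e0/rr);r=np.sqrt(rr**2-e0**2)-a;z=w[2]-h
    q3=np.arccos((r*r+z*z-L1**2-L2**2)/(2*L1*L2));q2=np.arctan2(r,z)-np.arctan2(L2*np.sin(q3),L1+L2*np.cos(q3))
    M=Ro.from_euler('ZY',[q1,q2+q3]).as_matrix().T@R; e=Ro.from_matrix(M).as_euler('ZYZ')
    return np.round([q1,q2,q3,e[0],e[1],(e[2]-np.pi/2+np.pi)%(2*np.pi)-np.pi],3)
E
python3 - <<'E'
from h import *
s=ctrl.get_state();print(ik(s['eef_rot'],s['eef_pos']),np.round(s['qpos'],3))
R,t=lean([.52644,-.24528,1.1094]);print(ik(np.column_stack([-R[:,1],R[:,2],-R[:,0]]),t+R@[.092,0,.0045]))
for sg in(1,-1):
    Rb,tb=flat([.4671,-.0654,-1.938]);Z=-Rb[:,2];y=sg*Rb[:,1];print('pick',sg,ik(np.column_stack([np.cross(y,Z),y,Z]),tb))
    for up in(0,.1): Z=-R[:,2];y=sg*R[:,1];print('rest',sg,ik(np.column_stack([np.cross(y,Z),y,Z]),t+[0,0,up]))
E
```

```text
[2.080e-01 2.460e-01 1.540e+00 1.000e-03 1.355e+00 1.875e+00] [2.080e-01 2.450e-01 1.543e+00 1.000e-03 1.353e+00 1.875e+00]
[-0.08   0.646  1.442 -0.722  1.45   2.193]
pick 1 [-0.377  0.325  2.015  0.     0.801 -0.009]
rest 1 [-1.059  0.652  1.621  0.633  1.417  2.264]
rest 1 [-1.059  0.542  1.542  0.625  1.57   2.375]
pick -1 [-0.377  0.325  2.015  0.     0.801  3.132]
rest -1 [-1.059  0.652  1.621  0.633  1.417 -0.878]
rest -1 [-1.059  0.542  1.542  0.625  1.57  -0.766]
```

>>> {"op": "drive_tool", "data": {
  "moves": [
    [[-0.03,-0.2,0,0,0,0.12],[-0.06,-0.5,0,0,0,0.24],[-0.1,-0.8,0,0,0,0.36],[-0.1,-1,0,-0.002,0.001,0.48],[-0.1,-1,0,-0.002,0.001,0.6],[-0.1,-1,0,-0.002,0.001,0.72],[-0.1,-1,0,-0.002,0.001,0.867],[-0.1,-1,0,-0.002,0.001,0.867]]
  ],
  "jaw": 1
}}

```text
clock: 10.28
eef_pos: [0.4832, 0.0688, 0.2214]
eef_rot: [[0.359, 0.933, -0.004], [0.933, -0.359, -0.001], [-0.003, -0.004, -1.0]]
force: [-0.3, -0.4, -0.1]
gripper_width: 0.0924
finger_force: 0.0
```

>>> {"op": "drive_tool", "data": {
  "moves": [
    [[-0.05,-0.4,-0.2,0,0,0],[-0.109,-0.8,-0.4,0,0,0],[-0.109,-0.898,-0.8,0,0,0],[-0.109,-0.898,-0.9,0,0,0],[-0.109,-0.898,-0.9,0,0,0],[-0.109,-0.898,-0.9,0,0,0]]
  ]
}}

```text
clock: 11.02
eef_pos: [0.468, -0.0656, 0.089]
eef_rot: [[0.36, 0.933, 0.0], [0.933, -0.36, -0.002], [-0.001, 0.001, -1.0]]
force: [0.3, 0.5, 0.4]
gripper_width: 0.0928
finger_force: 0.0
```

```bash
python3 - <<'E'
from h import *
s=st();m,im=snap("wrist","w6")
im=cv2.imread("pics/w6.png");hsv=cv2.cvtColor(im,cv2.COLOR_BGR2HSV);H,S,V=[hsv[...,i].astype(int) for i in range(3)]
R,t=flat([.4671,-.0654,-1.938]);print(proj(m,t+R@[.039,0,.009]),proj(m,t+R@[-.05,0,.009]))
mk=((H>95)&(H<128)&(S>90)&(V>60)).astype(np.uint8);mk=cv2.morphologyEx(mk,cv2.MORPH_OPEN,cv2.getStructuringElement(cv2.MORPH_ELLIPSE,(11,11)))
b=biggest(mk,proj(m,t+R@[.039,0,.009])[0]);print(fit(m,b,box(.028,.05),flat,[.467,-.065,-1.938],[.005,.005,.05]))
y=R[:,1];z=-R[:,2];delta(np.column_stack([np.cross(y,z),y,z]),t+[0,0,.003],s['eef_rot'],s['eef_pos'])
E
```

```text
t 11.03 [ 0.468  -0.0656  0.089 ] [[0.36, 0.933, 0.0], [0.933, -0.36, -0.002], [-0.001, 0.001, -1.0]] w 0.0928 ff 0.0 F [0.3 0.5 0.4]
[[313.02967615 297.05634192]] [[312.83738109 182.58834358]]
blob [ 273  279   82   32 2277] [313.40096618 295.34563022]
(array([ 0.46677398, -0.06513224, -1.92224969]), np.float64(0.14999268042746305))
shift [-0.006  0.002 -0.574] rot [0.001 0.    0.001]
```

>>> {"op": "drive_tool", "data": {
  "moves": [
    [[-0.006,0.002,-0.3,0,0,0],[-0.006,0.002,-0.5,0,0,0],[-0.006,0.002,-0.57,0,0,0],[-0.006,0.002,-0.57,0,0,0],[-0.006,0.002,-0.57,0,0,0]]
  ]
}}

```text
clock: 11.7
eef_pos: [0.4678, -0.0657, 0.0045]
eef_rot: [[0.359, 0.933, 0.002], [0.933, -0.359, -0.003], [-0.002, 0.003, -1.0]]
force: [-0.3, 0.3, -0.2]
gripper_width: 0.0929
finger_force: 0.0
```

>>> {"op": "drive_tool", "data": {
  "moves": [
    [[0,0,0,0,0,0],[0,0,0,0,0,0],[0,0,0,0,0,0],[0,0,0,0,0,0],[0,0,0,0,0,0]]
  ],
  "jaw": -1,
  "force": 20
}}

```text
clock: 12.32
eef_pos: [0.4668, -0.0655, 0.0033]
eef_rot: [[0.359, 0.933, 0.0], [0.933, -0.359, -0.002], [-0.002, 0.001, -1.0]]
force: [-0.6, 0.2, 3.9]
gripper_width: 0.064
finger_force: 20.0
```

>>> {"op": "drive_tool", "data": {
  "moves": [
    [[0,0,0.2,0,0,0],[0,0,0.5,0,0,0],[0,0,0.9,0,0,0],[0,0,1,0,0,0],[0,0,1,0,0,0]]
  ]
}}

```text
clock: 12.95
eef_pos: [0.4669, -0.0655, 0.1536]
eef_rot: [[0.359, 0.933, 0.001], [0.933, -0.359, -0.002], [-0.002, 0.002, -1.0]]
force: [-0.7, -0.6, -0.5]
gripper_width: 0.0637
finger_force: 20.0
```

```bash
python3 - <<'E'
from h import *
s=st();m,im=snap("wrist","w7")
p=s['eef_pos'];Rt=s['eef_rot']
# cassette: xC=-xt, yC=yt, zC=-zt ; origin = TCP-(.003)*zC
Rc=np.column_stack([-Rt[:,0],Rt[:,1],-Rt[:,2]]);tc=p+Rt[:,2]*.003
im=im[:,:,::-1].copy()
hsv=cv2.cvtColor(im,cv2.COLOR_BGR2HSV);H,S,V=[hsv[...,i].astype(int) for i in range(3)]
mk=((H>95)&(H<128)&(S>90)&(V>60)).astype(np.uint8);mk=cv2.morphologyEx(mk,cv2.MORPH_OPEN,cv2.getStructuringElement(cv2.MORPH_ELLIPSE,(11,11)))
b=biggest(mk,proj(m,tc+Rc@[.039,0,.009])[0])
for a,c in((-.05,.05),(.028,.05)):cv2.polylines(im,[cv2.convexHull(np.round(proj(m,box(a,c)@Rc.T+tc)).astype(np.int32))],1,(0,255,0),1)
cv2.imwrite("pics/v7.png",im)
# rest target
R,t=lean([.52644,-.24528,1.1094]);Z=-R[:,2];y=R[:,1];Rr=np.column_stack([np.cross(y,Z),y,Z])
print(ik(Rt,p),s['qpos'])
for off in(.08,.004):
    g=t+R@[.0,0,.003+off];print(g);delta(Rr,g,Rt,p)
d=Ro.from_matrix(Rr@Rt.T).as_rotvec();print(d,'long',d/np.linalg.norm(d)*(np.linalg.norm(d)-2*np.pi)/1.5)
# staged: first yaw -1.6 about z about vertical
R1=Ro.from_rotvec([0,0,-1.6]).as_matrix()@Rt;print('2nd',Ro.from_matrix(Rr@R1.T).as_rotvec()/1.5)
E
```

```text
t 12.95 [ 0.4669 -0.0655  0.1536] [[0.359, 0.933, 0.001], [0.933, -0.359, -0.002], [-0.002, 0.002, -1.0]] w 0.0637 ff 20.0 F [-0.7 -0.6 -0.5]
blob [272 339  85  12 815] [313.85644172 344.92638037]
[-0.376  0.148  1.828 -0.002  1.163 -0.008] [-3.75388413e-01  1.74328494e-01  1.81361567e+00 -1.68339369e-03
  1.15167316e+00 -7.62762886e-03]
[ 0.50048942 -0.29747459  0.11608986]
shift [ 0.224 -1.546 -0.25 ] rot [-0.315 -0.712  1.881]
[ 0.52441446 -0.24935399  0.06234975]
shift [ 0.383 -1.226 -0.608] rot [-0.315 -0.712  1.881]
[-0.47245684 -1.06766635  2.82167103] long [ 0.33310695  0.75276098 -1.98942663]
2nd [ 0.54661283  0.20212596 -1.02938708]
```

View pics/v7.png

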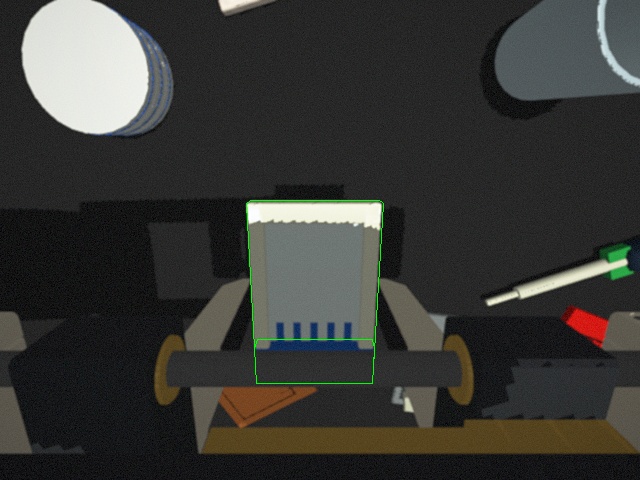

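>>> {"op": "drive_tool", "data": {
  "moves": [
    [[0,0,0.4,0,0,-0.1],[0,-0.1,0.5,0,0,-0.22],[0.04,-0.3,0.5,0,0,-0.34],[0.08,-0.4,0.5,0,0,-0.46],[0.12,-0.6,0.5,0,0,-0.58],[0.16,-0.8,0.5,0,0,-0.7],[0.2,-1,0.5,0,0,-0.82],[0.22,-1,0.5,0,0,-0.94],[0.22,-1,0.5,0,0,-1],[0.22,-1,0.5,0,0,-1]]
  ]
}}

```text
clock: 14.25
eef_pos: [0.4986, -0.2149, 0.2253]
eef_rot: [[0.957, -0.291, -0.006], [-0.291, -0.957, 0.003], [-0.006, -0.001, -1.0]]
force: [-0.3, -0.4, -0.8]
gripper_width: 0.0637
finger_force: 20.0
```

```bash
python3 - <<'E'
from h import *
s=st();p=s['eef_pos'];Rt=s['eef_rot'];print(s['qpos'])
R,t=lean([.52644,-.24528,1.1094]);Z=-R[:,2];y=R[:,1];Rr=np.column_stack([np.cross(y,Z),y,Z])
for off in(.10,.004): delta(Rr,t+R@[.002,0,.003+off],Rt,p)
E
```

```text
t 14.25 [ 0.4986 -0.2149  0.2253] [[0.957, -0.291, -0.006], [-0.291, -0.957, 0.003], [-0.006, -0.001, -1.0]] w 0.0637 ff 20.0 F [-0.3 -0.4 -0.8]
[-6.11954553e-01  2.45812763e-01  1.53549868e+00 -7.54683983e-04
  1.36672856e+00  1.25467578e+00]
shift [-0.025 -0.626 -0.624] rot [ 0.539  0.233 -1.092]
shift [ 0.176 -0.221 -1.077] rot [ 0.539  0.233 -1.092]
```

>>> {"op": "drive_tool", "data": {
  "moves": [
    [[0,-0.06,0,0.05,0.02,-0.1],[0,-0.12,0,0.1,0.044,-0.21],[0,-0.18,0,0.15,0.066,-0.315],[0,-0.24,0,0.2,0.088,-0.42],[0,-0.3,-0.05,0.25,0.109,-0.525],[0,-0.4,-0.1,0.3,0.131,-0.63],[0,-0.5,-0.1,0.35,0.152,-0.735],[-0.02,-0.6,-0.1,0.41,0.177,-0.83],[-0.025,-0.62,-0.1,0.47,0.203,-0.95],[-0.025,-0.62,-0.1,0.485,0.21,-0.983],[-0.025,-0.62,-0.1,0.485,0.21,-0.983]]
  ]
}}

```text
clock: 15.62
eef_pos: [0.495, -0.3084, 0.2115]
eef_rot: [[-0.182, -0.955, 0.234], [-0.731, 0.291, 0.618], [-0.658, -0.059, -0.75]]
force: [-0.6, 0.2, -0.7]
gripper_width: 0.0635
finger_force: 20.0
```

```bash
python3 - <<'E'
from h import *
s=st();p=s['eef_pos'];Rt=s['eef_rot'];print(s['qpos'])
R,t=lean([.52644,-.24528,1.1094]);Z=-R[:,2];y=R[:,1];Rr=np.column_stack([np.cross(y,Z),y,Z])
for off in(.10,.04,.003): delta(Rr,t+R@[.003,0,.003+off],Rt,p)
E
```

```text
t 15.62 [ 0.495  -0.3084  0.2115] [[-0.182, -0.955, 0.234], [-0.731, 0.291, 0.618], [-0.658, -0.059, -0.75]] w 0.0635 ff 20.0 F [-0.6  0.2 -0.7]
[-1.08340216  0.54895227  1.34104115  0.52893442  1.75040936  2.29224509]
shift [ 0.001  0.001 -0.527] rot [ 0.055  0.021 -0.109]
shift [ 0.127  0.254 -0.81 ] rot [ 0.055  0.021 -0.109]
shift [ 0.204  0.411 -0.985] rot [ 0.055  0.021 -0.109]
```

>>> {"op": "drive_tool", "data": {
  "moves": [
    [[0,0,-0.2,0.055,0.021,-0.109],[0,0,-0.527,0.055,0.021,-0.109],[0.06,0.12,-0.66,0.055,0.021,-0.109],[0.127,0.254,-0.81,0.055,0.021,-0.109],[0.127,0.254,-0.81,0.055,0.021,-0.109],[0.127,0.254,-0.81,0.055,0.021,-0.109]]
  ]
}}

```text
clock: 16.38
eef_pos: [0.5152, -0.2708, 0.0922]
eef_rot: [[-0.313, -0.896, 0.314], [-0.637, 0.443, 0.631], [-0.705, -0.002, -0.709]]
force: [0.2, 0.3, -0.9]
gripper_width: 0.0635
finger_force: 20.0
```

```bash
python3 - <<'E'
from h import *
s=st();p=s['eef_pos'];Rt=s['eef_rot']
R,t=lean([.52644,-.24528,1.1094]);Z=-R[:,2];y=R[:,1];Rr=np.column_stack([np.cross(y,Z),y,Z])
for off in(.01,.001): delta(Rr,t+R@[.003,0,.003+off],Rt,p)
E
```

```text
t 16.38 [ 0.5152 -0.2708  0.0922] [[-0.313, -0.896, 0.314], [-0.637, 0.443, 0.631], [-0.705, -0.002, -0.709]] w 0.0635 ff 20.0 F [ 0.2  0.3 -0.9]
shift [ 0.055  0.131 -0.157] rot [ 0.003  0.001 -0.001]
shift [ 0.074  0.169 -0.199] rot [ 0.003  0.001 -0.001]
```

>>> {"op": "drive_tool", "data": {
  "moves": [
    [[0.03,0.06,-0.07,0,0,0],[0.055,0.115,-0.13,0,0,0],[0.07,0.15,-0.165,0,0,0],[0.078,0.165,-0.185,0,0,0],[0.078,0.165,-0.185,0,0,0],[0.078,0.165,-0.185,0,0,0]]
  ]
}}

```text
clock: 17.12
eef_pos: [0.5267, -0.2459, 0.0641]
eef_rot: [[-0.315, -0.896, 0.315], [-0.635, 0.445, 0.631], [-0.705, -0.001, -0.709]]
force: [-0.3, 0.1, -0.5]
gripper_width: 0.0637
finger_force: 20.0
```

>>> {"op": "drive_tool", "data": {
  "moves": [
    [[0.005,0.01,-0.012,0,0,0],[0.005,0.01,-0.015,0,0,0],[0.005,0.01,-0.015,0,0,0]]
  ]
}}

```text
clock: 17.5
eef_pos: [0.5274, -0.245, 0.0627]
eef_rot: [[-0.314, -0.895, 0.315], [-0.636, 0.445, 0.631], [-0.705, -0.002, -0.709]]
force: [-2.8, -2.4, 6.7]
gripper_width: 0.0637
finger_force: 20.0
```

>>> {"op": "drive_tool", "data": {
  "moves": [
    [[0,0,0,0,0,0],[0,0,0,0,0,0],[0,0,0,0,0,0],[0,0,0,0,0,0]]
  ],
  "jaw": 0.8
}}

```text
clock: 18.0
eef_pos: [0.5273, -0.2439, 0.0615]
eef_rot: [[-0.315, -0.896, 0.314], [-0.635, 0.445, 0.632], [-0.706, -0.001, -0.709]]
force: [-0.5, 0.1, -0.8]
gripper_width: 0.0837
finger_force: 0.0
```

>>> {"op": "drive_tool", "data": {
  "moves": [
    [[-0.05,-0.1,0.115,0,0,0],[-0.15,-0.3,0.34,0,0,0],[-0.22,-0.43,0.6,0,0,0],[-0.22,-0.43,1,0,0,0],[-0.22,-0.43,1,0,0,0]]
  ]
}}

```text
clock: 18.62
eef_pos: [0.4954, -0.3106, 0.216]
eef_rot: [[-0.311, -0.895, 0.318], [-0.64, 0.445, 0.626], [-0.702, -0.009, -0.712]]
force: [0.1, -0.0, -0.6]
gripper_width: 0.0839
finger_force: 0.0
```

```bash
python3 - <<'E'
from h import *
s=st();p=s['eef_pos'];Rt=s['eef_rot']
R,t=lean([.52644,-.24528,1.1094])
for cam in("wrist","top","scene"):
    m,im=snap(cam,cam[0]+"8");hsv=cv2.cvtColor(im,cv2.COLOR_RGB2HSV);H,S,V=[hsv[...,i].astype(int) for i in range(3)]
    mk=((H>95)&(H<128)&(S>90)&(V>50)).astype(np.uint8)
    print(cam,proj(m,t+R@np.array([.039,0,.009])))
    try:
        b=biggest(mk,proj(m,t+R@np.array([.039,0,.009]))[0]);b=cv2.morphologyEx(b.astype(np.uint8),cv2.MORPH_OPEN,np.ones((5,5))) if cam=="wrist" else b
        print(fit(m,b,box(.028,.05),lean,[.526,-.245,1.11],[.005,.005,.05]))
    except Exception as e:print(e)
Rq=np.column_stack([-R[:,1],R[:,2],-R[:,0]]);delta(Rq,t+R@[.12,0,.0045],Rt,p);print(s['qpos'])
E
```

```text
t 18.62 [ 0.4954 -0.3106  0.216 ] [[-0.311, -0.895, 0.318], [-0.64, 0.445, 0.626], [-0.702, -0.009, -0.712]] w 0.0839 ff 0.0 F [ 0.1 -0.  -0.6]
wrist [[315.63734489 205.05574303]]
blob [ 280  179   71   39 1910] [314.54293194 203.16596859]
(array([ 0.52793418, -0.24565497,  1.12723869]), np.float64(0.07606490872210953))
top [[374.54988333 244.97226255]]
blob [366 231  17  24 195] [374.12307692 243.07179487]
(array([ 0.52980051, -0.24714912,  1.10603409]), np.float64(0.2174560080442433))
scene [[263.86945374 219.0081489 ]]
blob [251 215  28  11 172] [264.26744186 219.9127907 ]
(array([ 0.52299309, -0.24742929,  1.08579315]), np.float64(0.20622435020519836))
shift [ 0.451  0.925 -0.47 ] rot [-0.72   0.366  1.136]
[-1.12810964  0.53397337  1.39197257  0.59721707  1.72642827  2.40777732]
```

```bash
python3 - <<'E'
from h import *
s=st();p=s['eef_pos'];Rt=s['eef_rot'];R,t=lean([.52644,-.24528,1.1094])
a=-1.23;x=np.array([np.cos(a),np.sin(a),0]);z=np.array([0,0,-1.]);R1=np.column_stack([x,np.cross(z,x),z]);p1=np.array([.56,-.23,.28])
delta(R1,p1,Rt,p)
Rq=np.column_stack([-R[:,1],R[:,2],-R[:,0]])
for o in(.092,.013):g=t+R@[o,0,.0045];delta(Rq,g,R1,p1)
print(ik(R1,p1),ik(Rq,t+R@[.092,0,.0045]))
E
```

```text
t 18.77 [ 0.4941 -0.308   0.2108] [[-0.315, -0.896, 0.314], [-0.634, 0.445, 0.632], [-0.706, 0.0, -0.708]] w 0.0834 ff 0.0 F [-0.1  1.4  0.1]
shift [0.439 0.52  0.461] rot [-0.535  0.032  0.506]
shift [-0.039  0.27  -1.029] rot [-0.356  0.401  0.485]
shift [-0.205 -0.064 -1.402] rot [-0.356  0.401  0.485]
[-0.574  0.353  1.263 -0.     1.525  2.227] [-0.08   0.646  1.442 -0.722  1.45   2.193]
```

>>> {"op": "drive_tool", "data": {
  "moves": [
    [[0.05,0.06,0.1,-0.08,0.004,0.076],[0.11,0.13,0.2,-0.16,0.01,0.15],[0.18,0.2,0.3,-0.24,0.014,0.227],[0.25,0.3,0.4,-0.32,0.019,0.303],[0.32,0.4,0.46,-0.4,0.024,0.38],[0.4,0.46,0.46,-0.48,0.029,0.455],[0.44,0.52,0.46,-0.535,0.032,0.506],[0.44,0.52,0.46,-0.535,0.032,0.506]]
  ],
  "jaw": 0.1
}}

```text
clock: 19.77
eef_pos: [0.5605, -0.2276, 0.2791]
eef_rot: [[0.338, -0.941, -0.001], [-0.941, -0.338, 0.002], [-0.002, 0.001, -1.0]]
force: [-0.3, -0.6, 0.6]
gripper_width: 0.0513
finger_force: 0.0
```

>>> {"op": "drive_tool", "data": {
  "moves": [
    [[-0.01,0.1,-0.05,-0.051,0.057,0.069],[-0.02,0.2,-0.1,-0.102,0.115,0.139],[-0.039,0.27,-0.15,-0.153,0.172,0.208],[-0.039,0.27,-0.2,-0.204,0.229,0.277],[-0.039,0.27,-0.3,-0.255,0.286,0.346],[-0.039,0.27,-0.4,-0.306,0.344,0.416],[-0.039,0.27,-0.6,-0.356,0.401,0.485],[-0.039,0.27,-0.95,-0.356,0.401,0.485],[-0.039,0.27,-0.95,-0.356,0.401,0.485],[-0.039,0.27,-0.95,-0.356,0.401,0.485]]
  ]
}}

```text
clock: 21.02
eef_pos: [0.5546, -0.1913, 0.1391]
eef_rot: [[0.895, -0.317, -0.315], [-0.447, -0.632, -0.633], [0.001, 0.707, -0.707]]
force: [-0.1, -0.1, 1.5]
gripper_width: 0.0509
finger_force: 0.0
```

```bash
python3 - <<'E'
from h import *
s=st();p=s['eef_pos'];Rt=s['eef_rot'];R,t=lean([.52644,-.24528,1.1094]);print(s['qpos'])
Rq=np.column_stack([-R[:,1],R[:,2],-R[:,0]])
for o in(.092,.013):g=t+R@[o,0,.0045];delta(Rq,g,Rt,p)
m,im=snap("wrist","w9");hsv=cv2.cvtColor(im,cv2.COLOR_RGB2HSV);H,S,V=[hsv[...,i].astype(int) for i in range(3)]
mk=((H>95)&(H<128)&(S>90)&(V>50)).astype(np.uint8);g=proj(m,t+R@[.05,0,.0045]);print(g)
b=biggest(mk,g[0]);print(fit(m,b,box(.028,.05),lean,[.526,-.245,1.11],[.005,.005,.05]))
q=proj(m,box(.028,.05)@R.T+t);print('pred bbox',q.min(0),q.max(0))
E
```

```text
t 21.02 [ 0.5546 -0.1913  0.1391] [[0.895, -0.317, -0.315], [-0.447, -0.632, -0.633], [0.001, 0.707, -0.707]] w 0.0509 ff 0.0 F [-0.1 -0.1  1.5]
[-0.10496383  0.63143445  1.43190672 -0.72988891  1.45379314  2.16191836]
shift [-0.003  0.012 -0.09 ] rot [0.    0.001 0.001]
shift [-0.169 -0.322 -0.462] rot [0.    0.001 0.001]
[[298.36649966 263.67968659]]
blob [ 291  210   16   97 1367] [298.28383321 259.88441843]
(array([ 0.52605375, -0.24499097,  1.07285186]), np.float64(0.14026994850610325))
pred bbox [290.68657452 210.35223311] [306.17013783 306.96725585]
```

>>> {"op": "drive_tool", "data": {
  "moves": [
    [[-0.003,0.008,-0.09,0,0,0],[-0.06,-0.11,-0.21,0,0,0],[-0.11,-0.22,-0.34,0,0,0],[-0.168,-0.325,-0.46,0,0,0],[-0.168,-0.325,-0.46,0,0,0],[-0.168,-0.325,-0.46,0,0,0]]
  ]
}}

```text
clock: 21.82
eef_pos: [0.5301, -0.2387, 0.0702]
eef_rot: [[0.895, -0.317, -0.312], [-0.445, -0.633, -0.633], [0.003, 0.706, -0.708]]
force: [0.5, -0.2, 0.3]
gripper_width: 0.0511
finger_force: 0.0
```

>>> {"op": "drive_tool", "data": {
  "moves": [
    [[0,0,0,0,0,0],[0,0,0,0,0,0],[0,0,0,0,0,0],[0,0,0,0,0,0],[0,0,0,0,0,0]]
  ],
  "jaw": -1,
  "force": 15
}}

```text
clock: 22.45
eef_pos: [0.529, -0.2396, 0.0701]
eef_rot: [[0.895, -0.315, -0.315], [-0.445, -0.632, -0.634], [0.001, 0.708, -0.706]]
force: [-1.1, -0.8, 2.3]
gripper_width: 0.0091
finger_force: 15.0
```

>>> {"op": "drive_tool", "data": {
  "moves": [
    [[0.02,0.04,0.2,0,0,0],[0.02,0.04,0.55,0,0,0],[0.02,0.04,0.95,0,0,0],[0.02,0.04,1,0,0,0]]
  ]
}}

```text
clock: 22.95
eef_pos: [0.5343, -0.2332, 0.224]
eef_rot: [[0.896, -0.322, -0.307], [-0.445, -0.632, -0.635], [0.01, 0.705, -0.709]]
force: [0.6, -0.2, -0.4]
gripper_width: 0.0092
finger_force: 15.0
```

>>> {"op": "drive_tool", "data": {
  "moves": [
    [[-0.03,0.1,0.2,0.08,-0.022,0.039],[-0.1,0.3,0.37,0.2,-0.05,0.1],[-0.2,0.6,0.37,0.35,-0.09,0.16],[-0.3,1,0.37,0.507,-0.136,0.242],[-0.3,1,0.37,0.507,-0.136,0.242],[-0.3,1,0.37,0.507,-0.136,0.242]]
  ]
}}

```text
clock: 23.7
eef_pos: [0.4864, -0.0844, 0.2742]
eef_rot: [[0.997, -0.081, -0.005], [-0.081, -0.997, -0.001], [-0.005, 0.002, -1.0]]
force: [-0.5, 0.4, -0.4]
gripper_width: 0.0087
finger_force: 15.0
```

>>> {"op": "drive_tool", "data": {
  "moves": [
    [[-0.1,0.4,0,0,0,0],[-0.19,0.8,0,0,0,0],[-0.19,1,0,0,0,0]]
  ]
}}

```text
clock: 24.08
eef_pos: [0.4573, 0.0696, 0.2736]
eef_rot: [[0.997, -0.077, -0.008], [-0.077, -0.997, -0.003], [-0.007, 0.004, -1.0]]
force: [0.5, 0.4, -0.7]
gripper_width: 0.0086
finger_force: 15.0
```

>>> {"op": "drive_tool", "data": {
  "moves": [
    [[0,0.4,0,0,0,0],[0,0.8,0,0,0,0],[0,1,0,0,0,0],[0,1,0,0,0,0],[0,1,0,0,0,0]]
  ]
}}

```text
clock: 24.7
eef_pos: [0.4585, 0.2168, 0.2736]
eef_rot: [[0.997, -0.077, -0.007], [-0.077, -0.997, -0.004], [-0.006, 0.004, -1.0]]
force: [0.9, 0.3, -0.7]
gripper_width: 0.0091
finger_force: 15.0
```

```bash
python3 - <<'E'
from h import *
s=st();m,im=snap("wrist","w10");Rt=s['eef_rot'];p=s['eef_pos']
f=lambda c:p+Rt@np.array([-c[1],c[2]-.0045,-(c[0]-.013)])
print(proj(m,[f((-.05,-.032,0)),f((-.05,-.032,.009)),f((.028,-.032,0)),f((.028,-.032,.009))]))
hsv=cv2.cvtColor(im,cv2.COLOR_RGB2HSV);H,S,V=[hsv[...,i].astype(int) for i in range(3)]
u=int(round(proj(m,[f((-.05,-.032,.0045))])[0,0]))
for r in range(195,262,2):print(r,im[r,u].tolist(),end=' ')
c=proj(m,[f((0,-.032,.0045))])[0].round().astype(int);print('\nrow',c,[int(v) for v in im[c[1],c[0]-14:c[0]+15].sum(1)])
a=-.0975;O=np.array([.5278,.2182,0])+.044*np.array([-np.sin(a),np.cos(a),0]);print(O)
y=np.array([np.sin(a),-np.cos(a),0]);z=np.array([0,0,-1.]);R1=np.column_stack([np.cross(y,z),y,z])
for zz in(.15,.078):delta(R1,[O[0]+.001,O[1],zz],Rt,p)
E
```

```text
t 24.7 [0.4585 0.2168 0.2736] [[0.997, -0.077, -0.007], [-0.077, -0.997, -0.004], [-0.006, 0.004, -1.0]] w 0.0091 ff 14.99 F [ 0.9  0.3 -0.7]
[[307.25837147 211.37741707]
 [320.52104265 211.37674413]
 [304.02542415 244.19174199]
 [323.61005111 244.19338053]]
195 [40, 39, 40] 197 [14, 15, 15] 199 [32, 30, 28] 201 [26, 25, 29] 203 [14, 26, 19] 205 [5, 12, 6] 207 [25, 18, 25] 209 [30, 35, 35] 211 [99, 101, 92] 213 [111, 112, 103] 215 [111, 115, 99] 217 [113, 114, 102] 219 [107, 112, 99] 221 [113, 113, 101] 223 [114, 118, 105] 225 [113, 114, 100] 227 [113, 113, 103] 229 [110, 110, 98] 231 [112, 115, 99] 233 [112, 111, 98] 235 [107, 105, 94] 237 [111, 115, 101] 239 [117, 116, 103] 241 [101, 104, 95] 243 [35, 57, 93] 245 [3, 45, 89] 247 [23, 47, 91] 249 [2, 40, 89] 251 [20, 47, 89] 253 [17, 49, 91] 255 [17, 53, 106] 257 [39, 97, 187] 259 [44, 102, 194] 261 [21, 51, 102] 
row [314 229] [37, 46, 58, 77, 84, 190, 294, 332, 333, 323, 321, 332, 327, 333, 318, 317, 317, 317, 318, 321, 325, 291, 224, 111, 87, 64, 16, 71, 62]
[0.53208321 0.26199103 0.        ]
shift [ 0.497  0.301 -0.824] rot [ 0.002 -0.004 -0.014]
shift [ 0.497  0.301 -1.304] rot [ 0.002 -0.004 -0.014]
```

>>> {"op": "drive_tool", "data": {
  "moves": [
    [[0.2,0.12,0,0,0,-0.01],[0.49,0.3,-0.25,0.002,-0.004,-0.014],[0.49,0.3,-0.6,0.002,-0.004,-0.014],[0.49,0.3,-0.82,0.002,-0.004,-0.014],[0.49,0.3,-0.82,0.002,-0.004,-0.014],[0.49,0.3,-0.82,0.002,-0.004,-0.014]]
  ]
}}

```text
clock: 25.5
eef_pos: [0.5335, 0.2616, 0.1533]
eef_rot: [[0.995, -0.099, 0.003], [-0.099, -0.995, 0.002], [0.003, -0.002, -1.0]]
force: [-0.0, -0.7, 0.1]
gripper_width: 0.0094
finger_force: 15.0
```

>>> {"op": "drive_tool", "data": {
  "moves": [
    [[0,0,-0.15,0,0,0],[0,0,-0.25,0,0,0],[0,0,-0.33,0,0,0],[0,0,-0.4,0,0,0],[0,0,-0.44,0,0,0],[0,0,-0.47,0,0,0],[0,0,-0.48,0,0,0]]
  ]
}}

```text
clock: 26.38
eef_pos: [0.5323, 0.2622, 0.0795]
eef_rot: [[0.995, -0.097, 0.001], [-0.097, -0.995, 0.002], [0.001, -0.002, -1.0]]
force: [0.2, 0.6, -0.6]
gripper_width: 0.009
finger_force: 15.0
```

>>> {"op": "drive_tool", "data": {
  "moves": [
    [[0,0,-0.015,0,0,0],[0,0,-0.025,0,0,0],[0,0,-0.035,0,0,0],[0,0,-0.035,0,0,0]]
  ]
}}

```text
clock: 26.88
eef_pos: [0.5324, 0.2622, 0.075]
eef_rot: [[0.995, -0.097, 0.002], [-0.097, -0.995, 0.002], [0.001, -0.002, -1.0]]
force: [-1.5, -1.5, 4.1]
gripper_width: 0.0089
finger_force: 15.0
```

Contact at the expected floor height (0.075). Release and back off.

>>> {"op": "drive_tool", "data": {
  "moves": [
    [[0,0,0.0,0,0,0],[0,0,0,0,0,0],[0,0,0,0,0,0]]
  ],
  "jaw": -0.5
}}

```text
clock: 27.25
eef_pos: [0.5323, 0.2622, 0.0742]
eef_rot: [[0.995, -0.098, 0.001], [-0.098, -0.995, 0.002], [0.001, -0.002, -1.0]]
force: [0.4, 0.3, -0.1]
gripper_width: 0.0229
finger_force: 0.0
```

>>> {"op": "drive_tool", "data": {
  "moves": [
    [[0,0,0.2,0,0,0],[0,0,0.5,0,0,0],[-0.1,-0.1,0.9,0,0,0],[-0.2,-0.2,1,0,0,0],[-0.2,-0.28,1,0,0,0],[-0.2,-0.28,1,0,0,0]]
  ],
  "jaw": -1
}}

```text
clock: 28.0
eef_pos: [0.5022, 0.2194, 0.2233]
eef_rot: [[0.995, -0.099, -0.0], [-0.099, -0.995, 0.001], [-0.0, -0.001, -1.0]]
force: [0.2, 0.4, -1.2]
gripper_width: 0.0
finger_force: 0.0
```

```bash
python3 - <<'E'
from h import *
s=st();m,im=snap("wrist","w11");T,ti=snap("top","t11")
a=-.0975;Rr=flat([0,0,a])[0];O=np.array([.5278,.2182,.012])
hsv=cv2.cvtColor(im,cv2.COLOR_RGB2HSV);H,S,V=[hsv[...,i].astype(int) for i in range(3)]
P=np.c_[box(.028,.05)[:,1],box(.028,.05)[:,2]-.0045,box(.028,.05)[:,0]+.05]
for n,dy in(("orange",0),("blue",.044)):
    o=O+Rr@[0,dy,0]
    for zz in(.112,):
        # top face corners
        C=np.array([[sx*.032,sy*.0045,.1] for sx,sy in((-1,-1),(-1,1),(1,1),(1,-1))])@Rr.T+o
        print(n,'pred top corners',np.round(proj(m,C),1).tolist())
        poly=np.zeros(im.shape[:2],np.uint8);cv2.fillConvexPoly(poly,np.round(proj(m,C)).astype(np.int32),1)
        print(im[poly>0].mean(0),im[poly>0].std(0))
    c=proj(m,o+[0,0,.1])[0].round().astype(int)
    for dr in(-20,0,20):print(c[1]+dr,c[0],[im[c[1]+dr,k].tolist() for k in range(c[0]-16,c[0]+17,2)])
r=(((H<6)|(H>174))&(S>150)&(V>90));b=biggest(r,proj(m,[.615,.21,.172])[0])
ys,xs=np.nonzero(b);c=(xs.mean(),ys.mean());print(c)
# bar angle from this ray: solve
d=m['R'].T@np.linalg.inv(m['mtx'])@np.array([c[0],c[1],1.]);cc=-m['R'].T@m['t']
h=O-[0,0,.012]+Rr@[.058,0,.121];best=min(np.linspace(0,2.4,241),key=lambda t:np.linalg.norm(np.cross(d/np.linalg.norm(d),h+Rr@[-.058*np.cos(t),0,.058*np.sin(t)]-cc)))
print('bail',best,h,h+Rr@[-.058*np.cos(best),0,.058*np.sin(best)],np.linalg.norm(np.cross(d/np.linalg.norm(d),h+Rr@[-.058*np.cos(best),0,.058*np.sin(best)]-cc)))
E
```

```text
t 28.0 [0.5022 0.2194 0.2233] [[0.995, -0.099, -0.0], [-0.099, -0.995, 0.001], [-0.0, -0.001, -1.0]] w 0.0 ff 0.0 F [ 0.2  0.4 -1.2]
orange pred top corners [[317.9, 245.0], [307.2, 245.0], [306.6, 167.7], [318.0, 167.7]]
[216.64102564 148.94444444  55.91773504] [35.89522658 57.4222171  42.00387479]
188 312 [[255, 255, 255], [255, 223, 135], [254, 138, 10], [239, 120, 10], [246, 126, 20], [255, 204, 62], [255, 222, 68], [255, 218, 62], [255, 220, 70], [255, 216, 54], [255, 156, 95], [190, 172, 159], [244, 126, 41], [248, 127, 2], [250, 134, 8], [255, 156, 25], [254, 252, 235]]
208 312 [[200, 186, 170], [181, 115, 79], [178, 86, 19], [173, 85, 20], [175, 87, 25], [179, 87, 13], [184, 89, 22], [189, 89, 19], [201, 94, 20], [204, 97, 24], [192, 121, 98], [185, 165, 152], [171, 85, 37], [175, 82, 15], [177, 87, 24], [181, 88, 32], [191, 166, 150]]
228 312 [[188, 181, 163], [187, 126, 98], [179, 87, 6], [179, 88, 32], [169, 81, 0], [183, 92, 21], [188, 91, 23], [192, 95, 32], [187, 92, 12], [189, 93, 23], [184, 88, 22], [180, 86, 14], [175, 85, 20], [178, 88, 23], [179, 86, 28], [185, 96,
[... 572 characters left out ...]
, [96, 165, 255], [91, 188, 255], [83, 182, 254], [97, 188, 254], [102, 196, 255], [64, 132, 240], [19, 64, 126], [65, 88, 129], [143, 151, 151], [144, 154, 151], [149, 156, 149], [103, 120, 142]]
228 259 [[255, 255, 255], [255, 255, 255], [255, 255, 255], [207, 194, 175], [188, 174, 158], [130, 136, 150], [36, 80, 144], [25, 71, 140], [32, 75, 144], [32, 77, 144], [26, 72, 140], [19, 66, 129], [56, 84, 132], [144, 145, 134], [150, 152, 143], [85, 127, 207], [36, 96, 193]]
blob [ 260   66  106   25 2516] [312.41693164  77.58147854]
(np.float64(312.4169316375199), np.float64(77.5814785373609))
bail 2.11 [0.58552454 0.21255396 0.121     ] [0.61516336 0.20965498 0.17077083] 0.000593885085131702
```

>>> {"op": "drive_tool", "data": {
  "moves": [
    [[0.4,-0.04,0.05,0,0,0],[0.8,-0.08,0.05,0,0,0],[1,-0.098,0.05,0,0,0],[1,-0.098,0,0,0,0],[1,-0.098,-0.2,0,0,0],[1,-0.098,-0.43,0,0,0],[1,-0.098,-0.43,0,0,0]]
  ]
}}

```text
clock: 28.98
eef_pos: [0.6487, 0.2058, 0.1556]
eef_rot: [[0.995, -0.097, -0.008], [-0.097, -0.995, 0.001], [-0.008, 0.0, -1.0]]
force: [0.1, 0.2, -0.7]
gripper_width: 0.0003
finger_force: 0.0
```

>>> {"op": "drive_tool", "data": {
  "moves": [
    [[-0.08,0.008,0,0,0,0],[-0.153,0.015,0,0,0,0],[-0.21,0.02,0.024,0,0,0],[-0.263,0.026,0.047,0,0,0],[-0.31,0.03,0.055,0,0,0],[-0.35,0.034,0.06,0,0,0],[-0.42,0.041,0.05,0,0,0],[-0.49,0.048,0.033,0,0,0],[-0.54,0.053,0.003,0,0,0],[-0.589,0.058,-0.027,0,0,0],[-0.589,0.058,-0.027,0,0,0]]
  ]
}}

```text
clock: 30.35
eef_pos: [0.5624, 0.2142, 0.1549]
eef_rot: [[0.995, -0.097, -0.002], [-0.097, -0.995, 0.001], [-0.002, -0.001, -1.0]]
force: [0.7, 0.5, 0.1]
gripper_width: 0.0006
finger_force: 0.0
```

```bash
cat > bail.py <<'E'
from h import *
def bail():
    s=st();a=-.0975;Rr=flat([0,0,a])[0];h=np.array([.5278,.2182,0])+Rr@[.058,0,.121]
    for n in("wrist","scene"):
        m,im=snap(n,"b%s%d"%(n,int(s['clock']*100)));hsv=cv2.cvtColor(im,cv2.COLOR_RGB2HSV);H,S,V=[hsv[...,i].astype(int) for i in range(3)]
        r=((H<6)|(H>174))&(S>150)&(V>70)
        B=lambda t:h+Rr@[-.058*np.cos(t),0,.058*np.sin(t)]
        k,l,q,c=cv2.connectedComponentsWithStats(r.astype(np.uint8));k=[i for i in range(1,k) if q[i,4]>50]
        for i in k:
            e=[np.linalg.norm(proj(m,B(t))[0]-c[i]) for t in np.linspace(-.1,2.4,251)];j=int(np.argmin(e))
            if e[j]<25:print(n,'t',round(-.1+.01*j,2),'err px',round(e[j],1),q[i])
if __name__=="__main__":bail()
E
python3 bail.py
```

```text
t 30.35 [0.5624 0.2142 0.1549] [[0.995, -0.097, -0.002], [-0.097, -0.995, 0.001], [-0.002, -0.001, -1.0]] w 0.0006 ff 0.0 F [0.7 0.5 0.1]
scene t 0.4 err px 6.4 [437 270  11  10  53]
```

>>> {"op": "drive_tool", "data": {
  "moves": [
    [[0.05,0,0.1,0,0,0],[0,0,0.4,0,0,0],[-0.15,0,0.45,0,0,0],[-0.3,0.02,0.45,0,0,0],[-0.4,0.02,0.45,0,0,0],[-0.4,0.02,0.45,0,0,0]]
  ]
}}

```text
clock: 31.2
eef_pos: [0.5032, 0.2173, 0.2234]
eef_rot: [[0.995, -0.097, 0.001], [-0.097, -0.995, 0.002], [0.001, -0.002, -1.0]]
force: [0.4, 0.1, -0.1]
gripper_width: 0.0002
finger_force: 0.0
```

```bash
python3 bail.py
```

```text
t 31.2 [0.5032 0.2173 0.2234] [[0.995, -0.097, 0.001], [-0.097, -0.995, 0.002], [0.001, -0.002, -1.0]] w 0.0002 ff 0.0 F [ 0.4  0.1 -0.1]
wrist t 0.86 err px 0.6 [ 263  185   93   19 1644]
scene t 0.91 err px 0.8 [418 260  29  20 186]
```

>>> {"op": "drive_tool", "data": {
  "moves": [
    [[0.3,-0.029,0,0,0,0],[0.3,-0.029,-0.25,0,0,0],[0.3,-0.029,-0.34,0,0,0],[0.265,-0.026,-0.394,0,0,0],[0.231,-0.022,-0.431,0,0,0],[0.2,-0.02,-0.485,0,0,0],[0.181,-0.018,-0.535,0,0,0],[0.17,-0.016,-0.575,0,0,0],[0.166,-0.016,-0.611,0,0,0],[0.164,-0.016,-0.635,0,0,0],[0.164,-0.016,-0.65,0,0,0],[0.164,-0.016,-0.65,0,0,0]]
  ]
}}

```text
clock: 32.8
eef_pos: [0.5287, 0.2148, 0.1261]
eef_rot: [[0.995, -0.098, 0.001], [-0.098, -0.995, 0.002], [0.001, -0.002, -1.0]]
force: [-2.7, 0.2, 3.3]
gripper_width: 0.0007
finger_force: 1.7
```

>>> {"op": "drive_tool", "data": {
  "moves": [
    [[0,0,-0.01,0,0,0],[0,0,-0.02,0,0,0],[0,0,-0.02,0,0,0]]
  ]
}}

```text
clock: 33.17
eef_pos: [0.5288, 0.2149, 0.1256]
eef_rot: [[0.995, -0.097, 0.003], [-0.097, -0.995, 0.002], [0.003, -0.002, -1.0]]
force: [-7.1, -0.5, 19.9]
gripper_width: 0.0001
finger_force: 9.8
```

Stop reached (20 N at the shut height). Retreat and verify.

>>> {"op": "drive_tool", "data": {
  "moves": [
    [[0,0,0.1,0,0,0],[0,0,0.4,0,0,0],[-0.2,0,0.8,0,0,0],[-0.2,0,0.8,0,0,0],[-0.2,0,0.8,0,0,0]]
  ]
}}

```text
clock: 33.8
eef_pos: [0.4989, 0.2148, 0.243]
eef_rot: [[0.995, -0.097, 0.003], [-0.097, -0.995, 0.002], [0.002, -0.002, -1.0]]
force: [-0.4, -0.4, -0.6]
gripper_width: 0.0002
finger_force: 0.0
```

```bash
python3 bail.py; python3 - <<'E'
from h import *
import glob
m,im=snap("wrist","fin");a=-.0975;Rr=flat([0,0,a])[0];O=np.array([.5278,.2182,.012]);s=st()
hsv=cv2.cvtColor(im,cv2.COLOR_RGB2HSV);H,S,V=[hsv[...,i].astype(int) for i in range(3)]
for n,dy in(("o",0),("b",.044),("g",-.044)):
    C=np.array([[sx*.032,sy*.0045,.1] for sx,sy in((-1,-1),(-1,1),(1,1),(1,-1))])@Rr.T+O+Rr@[0,dy,0]
    q=proj(m,C);r=int(q[:,1].mean()-18);x0=int(q[:,0].min())-8;print(n,np.round(q,0).tolist(),r,x0,[im[r,k].tolist() for k in range(x0,x0+30,2)])
E
```

```text
t 33.8 [0.4989 0.2148 0.243 ] [[0.995, -0.097, 0.003], [-0.097, -0.995, 0.002], [0.002, -0.002, -1.0]] w 0.0002 ff 0.0 F [-0.4 -0.4 -0.6]
wrist t 0.0 err px 0.2 [272 195  71  15 944]
scene t 0.04 err px 0.4 [421 274  29  19 180]
t 33.95 [0.4982 0.2145 0.241 ] [[0.995, -0.098, -0.002], [-0.098, -0.995, 0.001], [-0.002, -0.001, -1.0]] w 0.0002 ff 0.0 F [ 0.5 -1.2 -0.5]
o [[312.0, 235.0], [302.0, 235.0], [301.0, 162.0], [312.0, 162.0]] 180 292 [[255, 255, 255], [255, 222, 113], [254, 146, 0], [249, 132, 23], [255, 212, 64], [255, 235, 78], [255, 233, 79], [255, 231, 73], [255, 230, 65], [255, 180, 100], [215, 202, 188], [232, 150, 119], [254, 143, 16], [253, 143, 14], [255, 173, 17]]
b [[262.0, 235.0], [252.0, 235.0], [249.0, 162.0], [259.0, 162.0]] 180 240 [[255, 254, 245], [206, 193, 177], [214, 202, 189], [221, 211, 191], [255, 255, 255], [164, 226, 255], [106, 211, 255], [116, 217, 255], [120, 220, 255], [115, 209, 255], [38, 93, 176], [46, 85, 143], [143, 154, 159], [160, 170, 165], [158, 169, 164]]
g [[361.0, 235.0], [351.0, 235.0], [353.0, 162.0], [364.0, 162.0]] 180 342 [[141, 137, 134], [234, 236, 220], [242, 245, 232], [164, 176, 173], [123, 131, 128], [144, 141, 135], [246, 244, 239], [245, 243, 239], [244, 241, 237], [240, 238, 234], [228, 226, 223], [191, 187, 180], [255, 255, 255], [255, 255, 255], [255, 255, 255]]
```

Bail shut (about 0 rad), cassettes at their predicted top positions, arm clear.

```bash
python3 -c "
from station import ctrl
print(ctrl.hand_in())"
```

```text
the job is handed in; nothing more can be done
None
```

The job is handed in after 34 s: both cassettes stand home in their own slots, coloured end up, and the bail is shut (measured 0.0–0.04 rad); the hand-in returned no verdict.

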